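# Clamp a print roller in the V-block carving cradle

### The job

The wooden print roller is to be carved next. Take it from its rest and lay it gently in the two V-blocks of the metal cradle, slide it along them until its axle end is pressed snugly against the tip of the end stop without shifting the stop's rod, then swing the hinged strap over it and push the strap's knob down until the spring catch snaps over the strap end and holds. Do not ram the roller or force the strap, and leave the paint jars and the squeeze bottle where they stand.

Things in the scene. Friction and masses are not known exactly. Their poses are not given: they have to be found in the camera images.
- roller_center (a point): Centre of the plain beech print roller: round body 36 mm in diameter, 220 mm long, with an axle stub 12 mm in diameter and 12 mm long at each end (244 mm overall); 0.12 to 0.24 kg; both ends alike. x runs along its axis; it may be rolled about it to any angle. With an axle end at the stop the centre is 122 mm from there. It starts lying in the rest, its axis 39.5 mm above the table.
- rest: Low wooden rest, fixed to the table. Origin: centre of its underside; x along the roller lying in it (its centre up to 8 mm off along x). Base 170 x 64 x 8 mm; two notched bars at x = -60 and +60 mm, 18 mm long (x), 60 mm wide, 30 mm high. Between the bars only the 8 mm base lies below the roller.
- cradle: Metal carving cradle, fixed. Origin: on the table midway between its two V-blocks; x along the V axis, y towards the strap's hinge, z up. Aluminium plate 12 mm thick, x = -180 to +120 mm, 150 mm wide. V-blocks centred at x = -80 and +80 mm; between them only the plate lies below the roller. End stop at the -x end; strap and catch at the +x V-block.
- v_block (a point): Middle of the top of the cradle's +x V-block, 44 mm above the table, in the cradle's axes (the other V-block is 160 mm to -x). Dark steel blocks 36 mm long (x), 70 mm wide, 44 mm high, with a 90 degree V along x, 44 mm wide at the top, its bottom line 22 mm above the table.
- seat (a point): Point on the V axis midway between the V-blocks, 47.5 mm above the table, in the cradle's axes: the seated roller's axis passes through it along the cradle's x, and its top is 65.5 mm high.
- stop: End stop at the cradle's -x end; origin on the plate (12 mm high) at cradle x = -155 mm, cradle axes. Steel bracket 30 mm wide, 62 mm high (knob 76), holding a plain rod 10 mm in diameter on the V axis by a thumbscrew. The rod's flat tip (stop_tip) faces +x; it is set anywhere from cradle x = -132 to -108 mm: that is not measured but felt or seen. The rod slips under about 15 N.
- strap (a joint): Angle of the clamp strap's hinge, rad: 0 closed, level over the roller; grows as it opens; it starts leaning back a little beyond upright (1.57), towards the cradle's +y. Hard end at -0.03, 2 mm lower at the knob. Stiff hinge (0.11 N m): the strap stays where it is left; about 2 N at the knob, pushed along its arc, moves it. Down but not caught, the pad lifts it again.
- strap_hinge (a point): Middle of the hinge pin, 84 mm above the table, 48 mm to +y of the V axis at cradle x = +80 mm; pin along the cradle's x, lugs 39 mm wide overall. The strap is a steel bar 24 mm wide (x), 6 mm thick, 97 mm long from pin to rounded end; closed, it runs to the cradle's -y. This frame turns with it: own y from strap end to pin, own z up when closed.
- strap_knob (a point): Centre of the top of the black knob on the strap's upper side, 22 mm in diameter, 16 mm high; 66 mm from the pin along the strap and 19 mm above its mid-plane. Closed, it is 18 mm to -y of the V axis, 103 mm above the table. Pressing it down with roughly 10 to 15 N brings the strap home and snaps the catch. Its axes turn with the strap.
- pad: Sprung rubber pad under the strap, 18 mm in diameter, 48 mm from the pin; origin at the middle of its pressing face, axes as the strap's. It meets the roller's top when the strap is at about 0.06 rad and presses it with about 8 N when closed.
- catch (a joint): Angle of the spring catch, rad: 0 at rest; grows as it is pushed out to the cradle's -y. The strap end pushes it to about 0.1 in passing; it springs back above the strap end. Dark upright steel arm 20 mm wide at cradle x = +80, y = -54 mm, 105 mm high, ramp and nose towards the strap. Pushing its top outwards lets the strap go.
- catch_nose (a point): Edge of the catch's nose at the height of its flat underside, 87 mm above the table, at cradle x = +80, y = -45 mm: the strap end goes below it.
- jar_a: Glass paint jar with a dark lid, 48 mm in diameter, about 55 mm high, origin under its centre. Leave alone.
- jar_b: Clear paint jar with a white lid, 44 mm in diameter, about 60 mm high, origin under its centre. Leave alone.
- squeeze_bottle: White squeeze bottle with a pointed nozzle, 34 mm in diameter, 118 mm high, origin under its centre. Leave alone.
Not all that is in view belongs to the job. There is more than one size of the part that bears roller_center; the job needs the larger.

How it is judged:
By the outcome, as a careful person would: the job done as asked, in the order asked, and still so for the second after the job is handed in, with the robot touching nothing.
It also fails if it takes over 72 s, if anything falls off the work surface, if the arm or the gripper's body presses on something with over 40 N, if the wrist force passes 120 N, or if a joint passes its speed limit or range.

### The arm

A 6-joint arm with a two-finger parallel gripper is mounted at the origin on the work surface. World frame = base frame: x ahead of the robot, y to its left, z up, the work surface at z = 0. Lengths are in m, angles in rad, forces in N, time in s.
With the tool pointing down it reaches from about 0.275 to 0.725 m from the base axis. Payload 5.6 kg.
Tool frame: the origin (TCP) lies at the very end of the fingers, on their centre line; the grasp point (between the pads) lies 19 mm behind it (r.hold_point_z is the distance from the TCP to the grasp point, in m); z points along the fingers, y is the line along which they close (so a half turn about z gives the same grasp; the last joint's range is limited). The gripper opens to 85 mm and grips with 20 to 120 N. Pads are 22 mm wide; open, the fingers measure 114 mm over their backs; the gripper's body (76 mm by 85 mm) begins 54 mm behind the grasp point. The pads swing forward as they close: fully open they stand 13 mm farther back than shut.
Start: joints at [-0.862, 0.255, 0.108, 0, -1.424, -0.285], TCP at [0.226, -0.501, 0.211] pointing down, gripper open.
Joint ranges: [-2.95, 2.95], [-1.21, 1.97], [-1.09, 1.5], [-2.87, 1.71], [-2.94, -0.07], [-3.05, 3.05]. Speed limits (rad/s): [2.57, 2.57, 3.14, 3.14, 3.14, 3.14].

### API

Orientations are given as a unit quaternion [w, x, y, z].
In Python, from bench import r, viewer gives the robot as it stands.
- The arm moves only by the tool play_rows, never from a script. Its argument "steps" is one flat list of numbers, 7 for each row, row after row: the turn, a rotation vector about the tool's x, y, z in rad, then the shift along the tool's x, y, z in mm, then the finger opening in mm, from 0 to 85.4. A call has 1 to 20 rows; each row is the pose to reach, as a shift and turn from the pose commanded when the call began, along the tool's axes at that moment; what a row does not reach only later rows make up. A row lasts 1/10 s, in which the tool goes at most 50 mm and 8.59 degrees, less where a joint would pass 70% of its speed; a pose out of reach is approached as far as the arm can. A call with a gripper value outside its range is refused whole. The fingers move at their own pace and stop on an object; "newtons" is the grip in N (left out, the last holds). Time passes only in rows, so rows that repeat a pose let the fingers close. It gives the time, the measured TCP pose, the force, the opening and the grip force at its end, in the units of the state.
- r.observe(): the state, without advancing time (a new reading comes with each control period).
- viewer.capture(name): name is "scene" or "top" or "wrist"; returns a dict with "image" (480x640x3 uint8, red, green, blue), "fx", "fy", "cx", "cy" (pixels), "R" (3x3) and "t" (3): a world point X has camera coordinates R X + t. Camera axes: x right, y down, z forward; pixel columns grow to the right and rows downward; lengths in m; the calibration is good to about 2 mm. The wrist camera is an equidistant fisheye: a pixel r from the principal point sees the ray r / f radians off the axis. A picture is of the moment at which its call begins. There is no depth.
- r.sign_off(): hands the job in; it is judged then, once.
The state is a dict: "time_s": time; "joints": joint angles; "qd": joint speeds; "effort": joint torques, N m; "eef_pos": TCP position; "tcp_rot": TCP orientation; "force": force on the tool from outside, world axes, zero at the start; "moment": the same for the moment, N m; "width": opening from 0.0 (shut) to 1.0 (fully open); "finger_force": force on a finger pad.
Only numpy, scipy, OpenCV 4.12 (cv2) and the standard library are available. Lean on these libraries where they do the work, as an engineer would, in place of code of your own. Each camera call takes 0.05 s, during which the arm holds its last target. There are 200 camera calls.

## Working session

There is one attempt and no reset: what is moved stays moved. The work goes in short steps, Python scripts to look and compute and a tool call to move; the robot and the scene stay as the last step left them, time stands still between calls to the robot, and variables do not carry over. Pictures are saved under pics/ and viewed, at most 10 in all, crops included, and the job is handed in when it is done.

Besides the shell and the picture viewer there is one more tool, called by a JSON object that holds its "fn" and its "kwargs". play_rows: Moves the arm, as the interface text tells. Its arguments: {"type":"object","properties":{"steps":{"type":"array","items":{"type":"number"}},"newtons":{"type":"number"}},"required":["steps"]}

```bash
ls; mkdir -p pics
cat > h.py <<'E'
import cv2,numpy as np,pickle,sys
from bench import r,viewer
def grab(name,fn):
    c=viewer.capture(name); cv2.imwrite('pics/'+fn+'.png',cv2.cvtColor(c['image'],cv2.COLOR_RGB2BGR)); pickle.dump(c,open('pics/'+fn+'.pkl','wb')); return c
def load(fn): return pickle.load(open('pics/'+fn+'.pkl','rb'))
def ray(c,u,v,wrist=False):
    a=np.array([(u-c['cx'])/c['fx'],(v-c['cy'])/c['fy']])
    if wrist:
        th=np.linalg.norm(a); d=np.r_[a/th*np.sin(th),np.cos(th)] if th>0 else np.array([0,0,1.])
    else: d=np.r_[a,1]
    R=np.array(c['R']);t=np.array(c['t']); return -R.T@t,R.T@d
def atz(c,u,v,z,wrist=False):
    o,d=ray(c,u,v,wrist); return o+d*(z-o[2])/d[2]
def proj(c,X,wrist=False):
    p=np.array(c['R'])@np.array(X)+c['t']
    if wrist:
        n=np.hypot(p[0],p[1]);th=np.arctan2(n,p[2]);a=p[:2]/n*th
    else: a=p[:2]/p[2]
    return np.array([a[0]*c['fx']+c['cx'],a[1]*c['fy']+c['cy']])
E
python3 - <<'E'
from h import *
for n in ['scene','top']:
    c=grab(n,n+'0'); print(n,c['fx'],c['cx'],c['cy'],-np.array(c['R']).T@c['t'])
    
o=r.observe(); print({k:np.round(v,3) for k,v in o.items()}, r.hold_point_z)
E
```

```text
pics
scene 436.16487083648593 317.6735553465143 239.3139905547802 [1.39126363 0.01349142 0.89674961]
top 447.15332886156426 325.3197769911484 244.89911962443347 [ 0.41992594 -0.02249973  1.05103164]
{'time_s': np.float64(0.1), 'joints': array([-0.862,  0.256,  0.107, -0.   , -1.424, -0.285]), 'qd': array([ 0.   , -0.003,  0.004,  0.002,  0.002,  0.001]), 'effort': array([-3.0000e-03, -3.8760e+01,  2.3847e+01,  5.3780e+00, -4.0000e-03,
        0.0000e+00]), 'eef_pos': array([ 0.226, -0.501,  0.21 ]), 'tcp_rot': array([-0.   , -0.21 ,  0.978,  0.001]), 'force': array([ 0.381, -0.215, -0.181]), 'moment': array([ 0.018,  0.01 , -0.028]), 'finger_force': np.float64(0.0), 'width': np.float64(1.002)} 0.0187
```

View pics/top0.png

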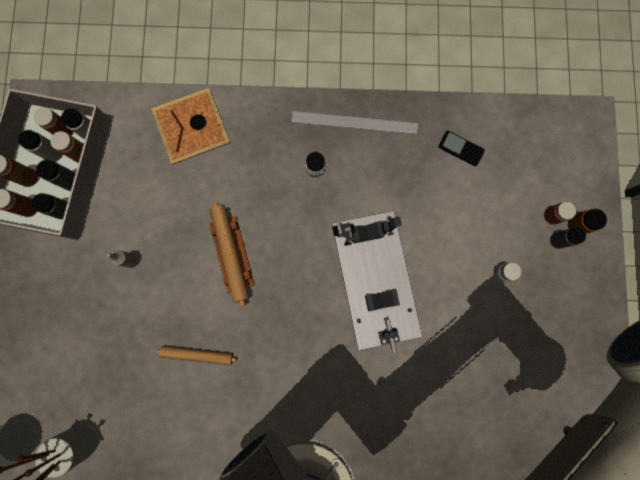

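View pics/scene0.png

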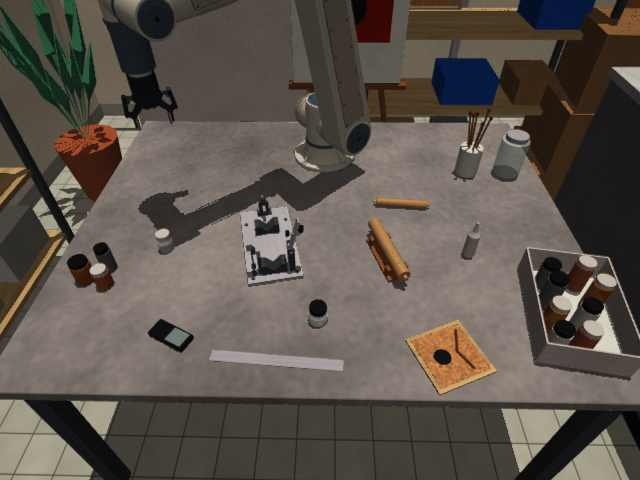

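The top view has two rollers: a large one in the rest at about (229,253), and a small one lying on the table at about (197,355). The large one fits: it lies in the rest and is about 100 px long. The cradle is at about (378,280), with its stop at (390,338), strap and catch near (367,230). I'll confirm in an enlarged crop.

Run:
```python
from h import *
im=cv2.imread('pics/top0.png')
a=im[205:355,200:265];b=im[205:355,325:430]
m=np.clip(cv2.resize(np.hstack([a,b]),None,fx=4,fy=4,interpolation=cv2.INTER_CUBIC).astype(float)*1.5,0,255).astype(np.uint8)
cv2.imwrite('pics/crop1.png',m)
```

```text
(no output)
```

View pics/crop1.png

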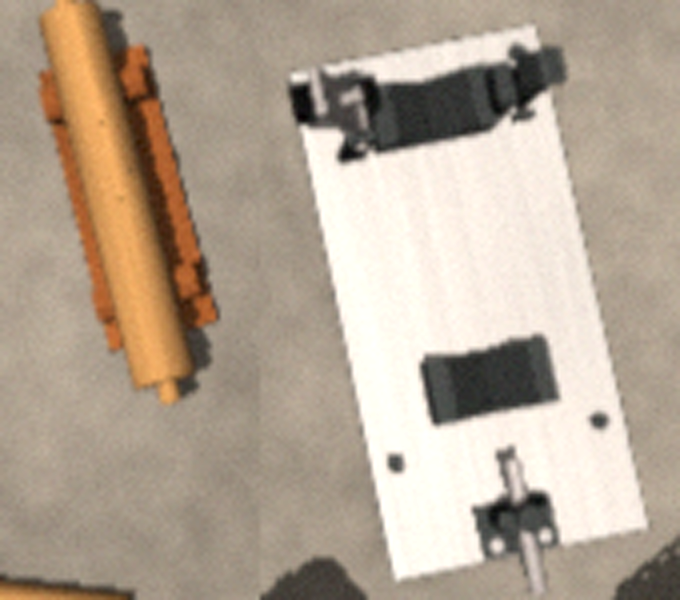

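The crop confirms it: the large roller lies in the two-bar rest, with its lower axle stub at crop (170,402). The cradle plate corners are at (290,74), (537,26), (646,525) and (397,578), and the rod tip is at about (506,452).

```bash
cat >> h.py <<'E'
def aty(c,*p): pass
E
python3 - <<'E'
from h import *
c=load('top0')
R=lambda x,y,z:atz(c,325+(x-260)/4-.375,205+y/4-.375,z)
L=lambda x,y,z:atz(c,200+x/4-.375,205+y/4-.375,z)
C=[R(*p,.012) for p in [(290,74),(537,26),(646,525),(397,578)]]
tl,tr,br,bl=C
print('lens',np.linalg.norm(tl-bl),np.linalg.norm(tr-br),np.linalg.norm(tl-tr),np.linalg.norm(bl-br))
ex=(tl-bl)+(tr-br)-0; a=np.arctan2(ex[1],ex[0]); e=np.array([np.cos(a),np.sin(a),0]);ey=np.array([-e[1],e[0],0])
mid=sum(C)/4; org=mid+.03*e
print('cradle',org,'yaw',a, 'cross yaw',[np.arctan2(-(p-q)[0],(p-q)[1])for p,q in[(tl,tr),(bl,br)]])
cf=lambda P:[(P-org)@e,(P-org)@ey]
print('tip',cf(R(506,452,.0475)),'vblk corners',[np.round(cf(R(*p,.044)),4) for p in [(421,355),(545,336),(556,400),(436,423)]])
# roller colour segmentation
im=c['image'][190:315,195:270].astype(np.float32); hsv=cv2.cvtColor(c['image'][190:315,195:270],cv2.COLOR_RGB2HSV)
for p in [(229,250),(221,220),(243,292),(240,235),(250,270)]: print(p,hsv[p[1]-190,p[0]-195])
b=[L(42,15,.0395),L(98,5,.0395),L(192,370,.0395),L(133,388,.0395)]
m1,m2=(b[0]+b[1])/2,(b[2]+b[3])/2
d=m1-m2; print('roller c',(m1+m2)/2,'len',np.linalg.norm(d),'w',np.linalg.norm(b[0]-b[1]),np.linalg.norm(b[2]-b[3]),'yaw',np.arctan2(d[1],d[0]), 'axle end',np.linalg.norm(L(170,402,.0395)-(m1+m2)/2))
E
```

```text
lens 0.2972181879426602 0.29634791070770033 0.14952959182600178 0.14606548873494068
cradle [ 0.50901978 -0.14939391  0.012     ] yaw 0.22280454032787822 cross yaw [np.float64(0.22143129282223936), np.float64(0.227356972911507)]
tip [np.float64(-0.11968152937812462), np.float64(0.001875516606410644)] vblk corners [array([-0.058 ,  0.0367]), array([-0.0613, -0.034 ]), array([-0.0974, -0.0323]), array([-0.0965,  0.0363])]
(229, 250) [ 15 148 164]
(221, 220) [ 16 151 162]
(243, 292) [ 16 156 119]
(240, 235) [ 12 177 111]
(250, 270) [  8 106  48]
roller c [0.52878024 0.18393522 0.0395    ] len 0.21833626739636328 w 0.032425392399739156 0.034188211244781934 yaw 0.2937815585744953 axle end 0.12266895897721614
```

```bash
cat >> h.py <<'E'
from scipy.spatial.transform import Rotation as Ro
def st():
    o=r.observe(); q=o['tcp_rot']; M=Ro.from_quat([q[1],q[2],q[3],q[0]]); return o,M
def plan(p,yaw):
    "turn rotvec, shift mm to reach TCP p, tool down, tool x at yaw (mod pi)"
    o,M=st(); best=None
    for k in (0,np.pi):
        y=yaw+k; T=Ro.from_matrix(np.array([[np.cos(y),np.sin(y),0],[np.sin(y),-np.cos(y),0],[0,0,-1]]).T)
        rv=(M.inv()*T).as_rotvec()
        if best is None or np.linalg.norm(rv)<np.linalg.norm(best): best=rv
    print('turn',np.round(best,3),'shift',np.round(M.inv().apply(np.array(p)-o['eef_pos'])*1000,1),'| at',np.round(o['eef_pos'],4),'toolx',np.round(M.apply([1,0,0]),3),'F',np.round(o['force'],1),'w',round(float(o['width'])*85.4,1),'t',o['time_s'])
E
python3 -c "
from h import *
plan([.529,.184,.16],.294)"
```

```text
turn [ 0.002 -0.     0.13 ] shift [-557.8  499.6   50.7] | at [ 0.226  -0.5009  0.2099] toolx [-0.912 -0.411  0.   ] F [ 0.4 -0.2 -0.2] w 85.6 t 0.1
```

{"fn": "play_rows", "kwargs": {"steps": [0,0,0.13,-20,18,0,85,0,0,0.13,-558,500,0,85,0,0,0.13,-558,500,0,85,0,0,0.13,-558,500,0,85,0,0,0.13,-558,500,0,85,0,0,0.13,-558,500,0,85,0,0,0.13,-558,500,0,85,0,0,0.13,-558,500,0,85,0,0,0.13,-558,500,0,85,0,0,0.13,-558,500,0,85,0,0,0.13,-558,500,0,85,0,0,0.13,-558,500,0,85,0,0,0.13,-558,500,0,85,0,0,0.13,-558,500,0,85,0,0,0.13,-558,500,0,85,0,0,0.13,-558,500,20,85,0,0,0.13,-558,500,50,85,0,0,0.13,-558,500,50,85,0,0,0.13,-558,500,50,85,0,0,0.13,-558,500,50,85], "newtons": 40}}

```text
time_s: 2.1
eef_pos: [0.5301, 0.1836, 0.1626]
tcp_rot: [0.001, -0.146, 0.989, 0.0]
force: [-0.3, -1.3, -0.5]
width: 0.996
finger_force: 0.0
```

Run:
```python
from h import *
c=grab('wrist','w1'); print(c['fx'],c['cx'],c['cy'],-np.array(c['R']).T@c['t'])
plan([.529,.184,.0208],.294)
import cv2
e=np.array([np.cos(.294),np.sin(.294),0]);n=np.array([-e[1],e[0],0]);o=np.array([.5288,.1839,.0395])
im=cv2.imread('pics/w1.png')
for s in(-.110,0,.110):
  for q in(-.018,.018):
    p=proj(c,o+s*e+q*n,True);print(np.round(p,1)); cv2.circle(im,tuple(int(v) for v in p),2,(0,255,0),-1)
cv2.imwrite('pics/w1a.png',im)
```

```text
371.64829954431775 316.2681228370821 235.18490825967888 [0.46513406 0.16343159 0.32579492]
turn [ 0.     0.003 -0.001] shift [  1.4   0.5 141.9] | at [0.5301 0.1837 0.1627] toolx [-0.957 -0.289 -0.003] F [ 0.4 -0.7  0.1] w 84.8 t 2.15
[293.3  78.2]
[340.9  78.2]
[294.4 218.9]
[339.9 218.9]
[297.  339.2]
[337.3 339.1]
```

View pics/w1a.png

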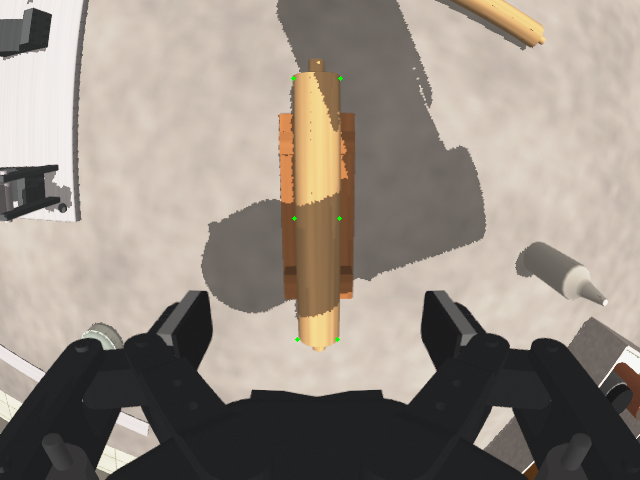

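The overlay agrees with the roller to within about 2 px: body ends at rows 72 and 346, centre at column 318. The fingers straddle it, so I'll descend and grip.

{"fn": "play_rows", "kwargs": {"steps": [0,0.003,0,1.4,0.5,30,85,0,0.003,0,1.4,0.5,65,85,0,0.003,0,1.4,0.5,95,85,0,0.003,0,1.4,0.5,120,85,0,0.003,0,1.4,0.5,134,85,0,0.003,0,1.4,0.5,140,85,0,0.003,0,1.4,0.5,140,85,0,0.003,0,1.4,0.5,140,60,0,0.003,0,1.4,0.5,140,50,0,0.003,0,1.4,0.5,140,42,0,0.003,0,1.4,0.5,140,36,0,0.003,0,1.4,0.5,140,30,0,0.003,0,1.4,0.5,140,25,0,0.003,0,1.4,0.5,140,25,0,0.003,0,1.4,0.5,140,25,0,0.003,0,1.4,0.5,140,25], "newtons": 40}}

```text
time_s: 3.75
eef_pos: [0.5281, 0.184, 0.0216]
tcp_rot: [-0.001, -0.147, 0.989, -0.0]
force: [-2.2, -0.6, 5.6]
width: 0.384
finger_force: 39.2
```

Run:
```python
from h import *
o=r.observe();print(o['width']*85.4,o['finger_force'],o['force'],o['eef_pos'],o['time_s'])
```

```text
32.75838192481027 39.1634076833725 [-2.1912296  -0.56492147  5.57385778] [0.52807756 0.18398908 0.02155098] 3.75
```

{"fn": "play_rows", "kwargs": {"steps": [0,0,0,0,0,-3,25,0,0,0,0,0,-10,25,0,0,0,0,0,-25,25,0,0,0,0,0,-50,25,0,0,0,0,0,-80,25,0,0,0,0,0,-110,25,0,0,0,0,0,-140,25,0,0,0,0,0,-170,25,0,0,0,0,0,-200,25,0,0,0,0,0,-215,25,0,0,0,0,0,-220,25,0,0,0,0,0,-220,25,0,0,0,0,0,-220,25], "newtons": 50}}

```text
time_s: 5.05
eef_pos: [0.5277, 0.1841, 0.2392]
tcp_rot: [-0.003, -0.146, 0.989, -0.0]
force: [-0.0, -0.9, -3.0]
width: 0.377
finger_force: 48.7
```

Run:
```python
from h import *
c=grab('wrist','w2')
o,M=st();print(o['width']*85.4,o['finger_force'],o['force'],o['moment'])
# project assumed roller in grip, at grasp point
g=o['eef_pos']-M.apply([0,0,r.hold_point_z]); 
for s in (-.110,.110):
  for q in(-.018,.018): print(s,q,np.round(proj(c,g+M.apply([s,q,0]),True),1))
org=np.array([.5090,-.1494]);a=.2228;e=np.array([np.cos(a),np.sin(a)])
for x in (.02,):
    p=org+x*e; plan([*p,.24],a)
```

```text
31.94756628955911 48.726577162742615 [ 0.88128013 -0.34124156 -2.1168734 ] [ 0.04059079 -0.01491624  0.02433165]
-0.11 -0.018 [285.7 463.7]
-0.11 0.018 [347.8 463.5]
0.11 -0.018 [270.4  29.5]
0.11 0.018 [363.4  29.5]
turn [-0.    -0.006  0.071] shift [ 9.450e+01 -3.151e+02 -2.000e-01] | at [0.5277 0.184  0.2391] toolx [-0.957 -0.29   0.006] F [ 0.9 -0.3 -2.1] w 31.9 t 5.1
```

View pics/w2.png

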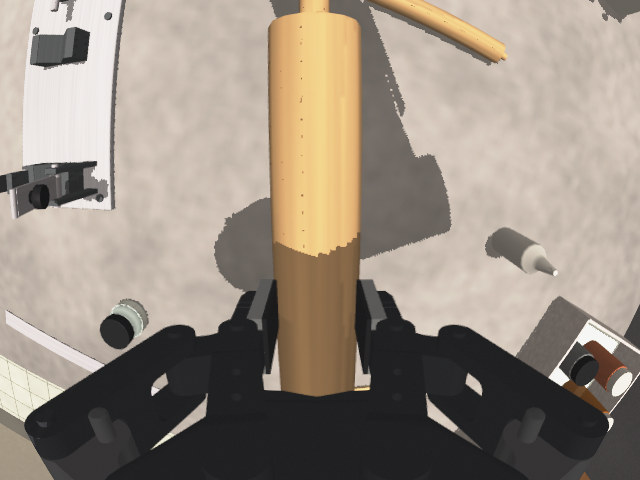

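The roller is held centrally, with its body end at row ~20 and edges at columns 269–361, as predicted. Next, carry it above the cradle.

{"fn": "play_rows", "kwargs": {"steps": [0,-0.006,0.01,3,-10,0,25,0,-0.006,0.02,11,-35,0,25,0,-0.006,0.03,22,-72,0,25,0,-0.006,0.04,33,-110,0,25,0,-0.006,0.05,45,-150,0,25,0,-0.006,0.06,57,-190,0,25,0,-0.006,0.071,69,-230,0,25,0,-0.006,0.071,80,-268,0,25,0,-0.006,0.071,89,-297,0,25,0,-0.006,0.071,93,-310,0,25,0,-0.006,0.071,94.5,-315,0,25,0,-0.006,0.071,94.5,-315,10,25,0,-0.006,0.071,94.5,-315,35,25,0,-0.006,0.071,94.5,-315,70,25,0,-0.006,0.071,94.5,-315,100,25,0,-0.006,0.071,94.5,-315,125,25,0,-0.006,0.071,94.5,-315,137,25,0,-0.006,0.071,94.5,-315,140,25,0,-0.006,0.071,94.5,-315,140,25,0,-0.006,0.071,94.5,-315,140,25]}}

```text
time_s: 7.1
eef_pos: [0.5298, -0.1447, 0.1024]
tcp_rot: [0.003, -0.111, 0.994, -0.0]
force: [0.1, 0.3, -0.5]
width: 0.377
finger_force: 48.8
```

Run:
```python
from h import *
c=grab('wrist','w3'); t=grab('top','top3')
org=np.array([.5090,-.1494]);a=.2228;e=np.array([np.cos(a),np.sin(a)])
plan([*(org+.02*e),.0296],a)
im=cv2.imread('pics/w3.png')
C=np.array([[np.cos(a),-np.sin(a),0,org[0]],[np.sin(a),np.cos(a),0,org[1]],[0,0,1,0]])
for P in [(-.062,.035,.044),(-.062,-.035,.044),(-.098,.035,.044),(-.098,-.035,.044),(-.18,.075,.012),(-.18,-.075,.012),(-.12,0,.0475),(-.098,.022,.044),(-.098,-.022,.044)]:
    p=proj(c,C@np.r_[P,1],True);print(P,np.round(p,1))
    cv2.circle(im,tuple(int(round(v)) for v in p),2,(0,255,0),-1)
o=t['image'][200:360,320:440]
cv2.imwrite('pics/w3a.png',np.hstack([cv2.resize(im[0:300,200:440],None,fx=2,fy=2),cv2.resize(cv2.cvtColor(o,cv2.COLOR_RGB2BGR),None,fx=2.6,fy=3.75)[:600]]))
```

```text
turn [-0.001  0.005  0.   ] shift [ 1.5  0.2 72.7] | at [ 0.5296 -0.1448  0.1023] toolx [-0.975 -0.221 -0.005] F [ 0.6 -0.1 -1.8] w 32.0 t 7.2
(-0.062, 0.035, 0.044) [376.1 108.7]
(-0.062, -0.035, 0.044) [257.5 108.6]
(-0.098, 0.035, 0.044) [376.1  50.1]
(-0.098, -0.035, 0.044) [257.6  50. ]
(-0.18, 0.075, 0.012) [421.6 -40.1]
(-0.18, -0.075, 0.012) [211.9 -40.4]
(-0.12, 0, 0.0475) [316.9  12.6]
(-0.098, 0.022, 0.044) [354.3  49.2]
(-0.098, -0.022, 0.044) [279.4  49.1]
```

View pics/w3a.png

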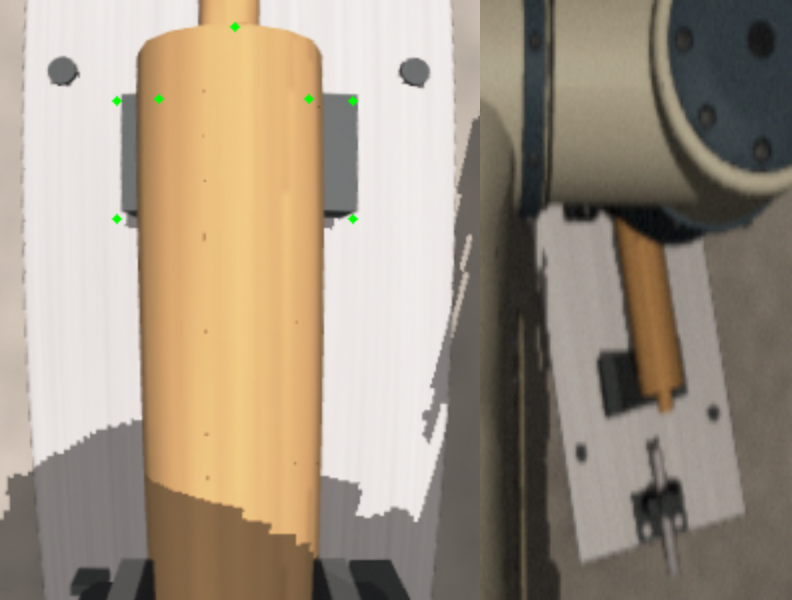

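{"fn": "play_rows", "kwargs": {"steps": [0,0.005,0,0.5,1.7,5,25,0,0.005,0,1,1.7,15,25,0,0.005,0,1.5,1.7,28,25,0,0.005,0,1.5,1.7,42,25,0,0.005,0,1.5,1.7,53,25,0,0.005,0,1.5,1.7,60,25,0,0.005,0,1.5,1.7,63,25,0,0.005,0,1.5,1.7,64,25,0,0.005,0,1.5,1.7,64,25,0,0.005,0,1.5,1.7,64,25]}}

```text
time_s: 8.2
eef_pos: [0.5275, -0.1435, 0.0375]
tcp_rot: [-0.0, -0.111, 0.994, -0.0]
force: [-0.2, 0.4, -1.5]
width: 0.377
finger_force: 48.8
```

```bash
cat > s.py <<'E'
from h import *
a=.2228;e=np.array([np.cos(a),np.sin(a)]); org=np.array([.5090,-.1494])
C=np.array([[e[0],e[1],0],[-e[1],e[0],0],[0,0,1]])
def s():
    plan([*(org+.02*e),.0296],a); o=r.observe()
    print('cradle pos',np.round(C@(o['eef_pos']-np.r_[org,0])*1000,1),'F cradle',np.round(C@o['force'],1),'M',np.round(C@o['moment'],2),'w',o['width']*85.4)
if __name__=='__main__': s()
E
python3 s.py
```

```text
turn [-0.    -0.001  0.   ] shift [-0.6 -1.7  7.9] | at [ 0.5275 -0.1435  0.0375] toolx [-0.975 -0.221  0.001] F [-0.2  0.4 -1.5] w 32.2 t 8.2
cradle pos [19.4  1.7 37.5] F cradle [-0.1  0.4 -1.5] M [ 0.03 -0.04 -0.03] w 32.15368888354422
```

{"fn": "play_rows", "kwargs": {"steps": [0,0,0,0,0,1,25,0,0,0,0,0,2,25,0,0,0,0,0,3,25,0,0,0,0,0,4,25,0,0,0,0,0,5,25,0,0,0,0,0,5.5,25,0,0,0,0,0,6,25,0,0,0,0,0,6,25,0,0,0,0,0,6,25]}}

```text
time_s: 9.1
eef_pos: [0.5271, -0.1435, 0.031]
tcp_rot: [-0.001, -0.111, 0.994, -0.0]
force: [0.1, -0.3, -1.7]
width: 0.378
finger_force: 48.8
```

```bash
python3 s.py
```

```text
turn [-0.    -0.002  0.   ] shift [-1.  -1.8  1.4] | at [ 0.5271 -0.1435  0.031 ] toolx [-0.975 -0.221  0.002] F [ 0.1 -0.3 -1.7] w 32.3 t 9.1
cradle pos [19.   1.8 31. ] F cradle [-0.  -0.3 -1.7] M [-0.01  0.01  0.03] w 32.253054250113
```

No contact yet. Continuing in fine steps.

{"fn": "play_rows", "kwargs": {"steps": [0,0,0,0,0,0.4,25,0,0,0,0,0,0.8,25,0,0,0,0,0,1.2,25,0,0,0,0,0,1.6,25,0,0,0,0,0,2,25,0,0,0,0,0,2,25]}}

```text
time_s: 9.7
eef_pos: [0.5274, -0.1438, 0.0299]
tcp_rot: [-0.001, -0.111, 0.994, -0.0]
force: [-2.2, -0.2, 6.5]
width: 0.375
finger_force: 50.4
```

```bash
python3 s.py
```

```text
turn [-0.001 -0.001  0.   ] shift [-0.8 -1.4  0.3] | at [ 0.5274 -0.1438  0.0299] toolx [-0.975 -0.221  0.001] F [-2.2 -0.2  6.5] w 32.0 t 9.7
cradle pos [19.2  1.4 29.9] F cradle [-2.2  0.3  6.5] M [ 0.05  0.77 -0.14] w 32.02794258931136
```

Seated on the −x V-block first (8 N, My 0.77, so a slight tilt). Release so it settles, then regrip lightly for the slide.

{"fn": "play_rows", "kwargs": {"steps": [0,0.003,0,0,0,-0.3,34,0,0.003,0,0,0,-0.5,37,0,0.003,0,0,0,-0.5,40,0,0.003,0,0,0,-0.5,44,0,0.003,0,0,0,-0.5,48,0,0.003,0,0,0,-0.5,50,0,0.003,0,0,0,-0.5,50], "newtons": 20}}

```text
time_s: 10.4
eef_pos: [0.5271, -0.1435, 0.0294]
tcp_rot: [-0.003, -0.111, 0.994, -0.0]
force: [-0.7, 0.3, -0.1]
width: 0.587
finger_force: 0.0
```

```bash
python3 s.py
python3 - <<'E'
from h import *
c=grab('wrist','w4');t=grab('top','top4');s=grab('scene','scene4')
im=cv2.imread('pics/w4.png');sc=cv2.imread('pics/scene4.png')
cv2.imwrite('pics/c4.png',np.hstack([cv2.resize(im[0:300,200:440],None,fx=1.6,fy=1.6),cv2.resize(sc[180:300,220:320],(400,480),interpolation=cv2.INTER_CUBIC)]))
E
```

```text
turn [ 0.    -0.005 -0.   ] shift [-1.1 -1.8 -0.2] | at [ 0.5271 -0.1435  0.0294] toolx [-0.975 -0.221  0.005] F [-0.7  0.3 -0.1] w 50.1 t 10.4
cradle pos [18.9  1.8 29.4] F cradle [-0.7  0.5 -0.1] M [ 0.    0.   -0.04] w 50.10049067348456
```

View pics/c4.png

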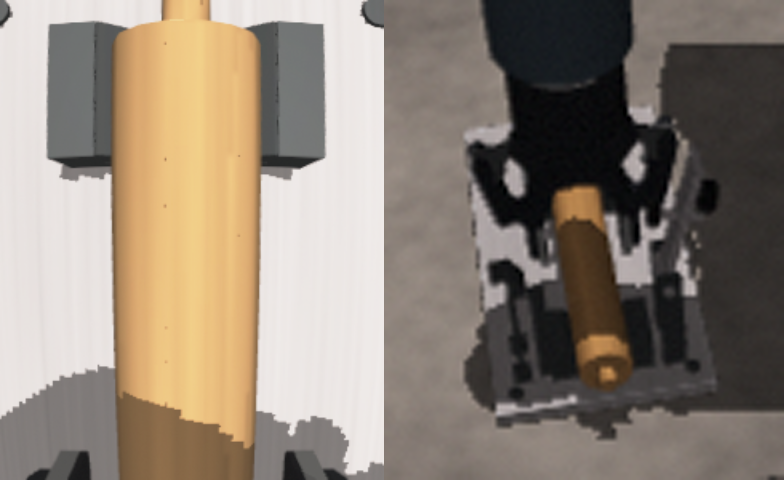

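The roller is seated, centred between the V-block edges (113–260 against 47–325). Regrip lightly.

{"fn": "play_rows", "kwargs": {"steps": [0,-0.005,0,0,0,0,44,0,-0.005,0,0,0,0,38,0,-0.005,0,0,0,0,34,0,-0.005,0,0,0,0,28,0,-0.005,0,0,0,0,28,0,-0.005,0,0,0,0,28,0,-0.005,0,0,0,0,28], "newtons": 20}}

```text
time_s: 11.25
eef_pos: [0.527, -0.1436, 0.0297]
tcp_rot: [-0.0, -0.111, 0.994, -0.0]
force: [-2.5, -2.1, 3.6]
width: 0.392
finger_force: 19.8
```

```bash
python3 s.py
```

```text
turn [-0. -0.  0.] shift [-1.1 -1.6  0.1] | at [ 0.527  -0.1436  0.0297] toolx [-0.975 -0.221  0.   ] F [-2.5 -2.1  3.6] w 33.5 t 11.25
cradle pos [18.9  1.6 29.7] F cradle [-2.9 -1.5  3.6] M [-0.29  0.67 -0.  ] w 33.49280297291812
```

{"fn": "play_rows", "kwargs": {"steps": [0,0,0,0,-0.2,-0.3,28,0,0,0,0.5,-0.2,-0.3,28,0,0,0,1.5,-0.2,-0.3,28,0,0,0,2.5,-0.2,-0.3,28,0,0,0,3.5,-0.2,-0.3,28,0,0,0,4.5,-0.2,-0.3,28,0,0,0,5.5,-0.2,-0.3,28,0,0,0,6.5,-0.2,-0.3,28,0,0,0,7.5,-0.2,-0.3,28,0,0,0,8,-0.2,-0.3,28,0,0,0,8,-0.2,-0.3,28]}}

```text
time_s: 12.35
eef_pos: [0.5191, -0.1454, 0.0297]
tcp_rot: [-0.0, -0.111, 0.994, 0.0]
force: [1.3, -0.5, -0.7]
width: 0.396
finger_force: 19.6
```

```bash
python3 s.py;  python3 - <<'E'
from h import *
c=grab('top','top5')
im=c['image'][285:355,360:430]
cv2.imwrite('pics/c5.png',cv2.resize(cv2.cvtColor(im,cv2.COLOR_RGB2BGR),(560,560),interpolation=cv2.INTER_CUBIC))
E
```

```text
turn [ 0. -0. -0.] shift [-9.3 -1.6  0.1] | at [ 0.5191 -0.1454  0.0297] toolx [-0.975 -0.221  0.   ] F [ 1.3 -0.5 -0.7] w 33.8 t 12.35
cradle pos [10.7  1.6 29.7] F cradle [ 1.2 -0.8 -0.7] M [-0.16 -0.42 -0.01] w 33.806539348254965
```

View pics/c5.png

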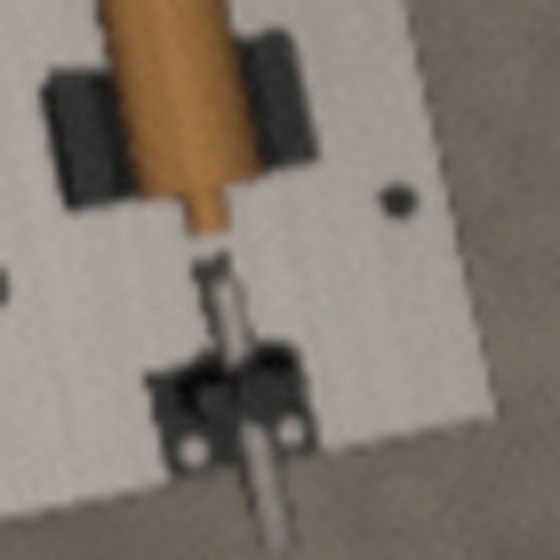

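Axle end at crop (208,235), rod tip at (212,255): the gap is about 5–6 mm. Approach slowly.

{"fn": "play_rows", "kwargs": {"steps": [0,0,0,0.7,0,0,28,0,0,0,1.4,0,0,28,0,0,0,2.1,0,0,28,0,0,0,2.8,0,0,28,0,0,0,3.3,0,0,28,0,0,0,3.6,0,0,28,0,0,0,3.6,0,0,28]}}

```text
time_s: 13.1
eef_pos: [0.5157, -0.1462, 0.0298]
tcp_rot: [-0.0, -0.111, 0.994, 0.0]
force: [1.9, 0.5, 0.3]
width: 0.392
finger_force: 19.5
```

```bash
python3 s.py
```

```text
turn [ 0. -0.  0.] shift [-12.8  -1.6   0.1] | at [ 0.5157 -0.1462  0.0298] toolx [-0.975 -0.221  0.   ] F [1.9 0.5 0.3] w 33.5 t 13.1
cradle pos [ 7.2  1.6 29.8] F cradle [1.9 0.  0.3] M [-0.14 -0.53  0.01] w 33.51745643538422
```

{"fn": "play_rows", "kwargs": {"steps": [0,0,0,0.3,0,0,28,0,0,0,0.6,0,0,28,0,0,0,0.9,0,0,28,0,0,0,0.9,0,0,28]}}

```text
time_s: 13.5
eef_pos: [0.5149, -0.1464, 0.0298]
tcp_rot: [0.0, -0.111, 0.994, 0.0]
force: [1.2, -0.4, 0.5]
width: 0.395
finger_force: 19.5
```

{"fn": "play_rows", "kwargs": {"steps": [0,0,0,0.3,0,0,28,0,0,0,0.6,0,0,28,0,0,0,0.6,0,0,28]}}

```text
time_s: 13.8
eef_pos: [0.5143, -0.1466, 0.0297]
tcp_rot: [-0.0, -0.111, 0.994, 0.0]
force: [1.6, -1.2, -0.1]
width: 0.391
finger_force: 19.5
```

{"fn": "play_rows", "kwargs": {"steps": [0,0,0,0.3,0,0,28,0,0,0,0.6,0,0,28,0,0,0,0.6,0,0,28]}}

```text
time_s: 14.1
eef_pos: [0.5137, -0.1467, 0.0298]
tcp_rot: [-0.0, -0.111, 0.994, 0.0]
force: [0.4, -0.4, -0.5]
width: 0.391
finger_force: 19.5
```

{"fn": "play_rows", "kwargs": {"steps": [0,0,0,0.3,0,0,28,0,0,0,0.6,0,0,28,0,0,0,0.6,0,0,28]}}

```text
time_s: 14.4
eef_pos: [0.5131, -0.1468, 0.0298]
tcp_rot: [-0.0, -0.111, 0.994, 0.0]
force: [1.8, 0.4, 0.0]
width: 0.393
finger_force: 19.5
```

{"fn": "play_rows", "kwargs": {"steps": [0,0,0,0.3,0,0,28,0,0,0,0.6,0,0,28,0,0,0,0.6,0,0,28]}}

```text
time_s: 14.7
eef_pos: [0.5125, -0.1469, 0.0298]
tcp_rot: [-0.0, -0.111, 0.994, 0.0]
force: [1.8, -0.3, -0.9]
width: 0.393
finger_force: 19.5
```

{"fn": "play_rows", "kwargs": {"steps": [0,0,0,0.3,0,0,28,0,0,0,0.6,0,0,28,0,0,0,0.6,0,0,28]}}

```text
time_s: 15.0
eef_pos: [0.5119, -0.1471, 0.0297]
tcp_rot: [-0.0, -0.111, 0.994, 0.0]
force: [1.0, -0.7, -0.9]
width: 0.396
finger_force: 19.5
```

```bash
python3 s.py;  python3 - <<'E'
from h import *
c=grab('top','top6')
im=c['image'][285:355,360:430]
cv2.imwrite('pics/c6.png',cv2.resize(cv2.cvtColor(im,cv2.COLOR_RGB2BGR),(560,560),interpolation=cv2.INTER_CUBIC))
# profile along rod/axle line, crop px (206,220)->(225,300)
d=cv2.cvtColor(c['image'],cv2.COLOR_RGB2GRAY)
for v in range(310,332):
    u=360+(206+(v*1.-310)*8*.16)/8; print(v,round(u,1),c['image'][v,int(round(u))-1:int(round(u))+2].tolist())
E
```

```text
turn [ 0. -0. -0.] shift [-16.6  -1.6   0.1] | at [ 0.5119 -0.1471  0.0297] toolx [-0.975 -0.221  0.   ] F [ 1.  -0.7 -0.9] w 33.8 t 15.0
cradle pos [ 3.4  1.6 29.7] F cradle [ 0.8 -0.9 -0.9] M [-0.06 -0.53  0.03] w 33.8145060452915
310 385.8 [[155, 110, 61], [155, 110, 65], [149, 107, 62]]
311 385.9 [[152, 107, 60], [152, 110, 64], [144, 103, 63]]
312 386.1 [[139, 99, 57], [149, 107, 62], [141, 102, 64]]
313 386.2 [[138, 100, 59], [153, 109, 64], [141, 104, 61]]
314 386.4 [[141, 100, 58], [153, 110, 66], [145, 104, 63]]
315 386.6 [[149, 106, 61], [146, 106, 62], [131, 98, 65]]
316 386.7 [[145, 104, 62], [144, 103, 61], [140, 106, 75]]
317 386.9 [[116, 88, 64], [113, 89, 66], [122, 102, 83]]
318 387.0 [[76, 67, 57], [75, 68, 61], [103, 94, 87]]
319 387.2 [[68, 63, 60], [82, 74, 73], [103, 99, 92]]
320 387.4 [[89, 82, 79], [116, 109, 106], [131, 123, 120]]
321 387.5 [[131, 122, 119], [151, 140, 135], [123, 117, 110]]
322 387.7 [[124, 118, 112], [154, 144, 138], [126, 121, 116]]
323 387.8 [[120, 112, 108], [145, 139, 134], [134, 124, 119]]
324 388.0 [[110, 104, 101], [140, 132, 129], [140, 130, 128]]
325 388.1 [[103, 98, 93], [136, 126, 124], [147, 139, 134]]
326 388.3 [[95, 90, 86], [131, 122, 119], [150, 140, 137]]
327 388.5 [[90, 83, 81], [125, 115, 111], [150, 139, 135]]
328 388.6 [[119, 111, 105], [141, 133, 128], [122, 117, 107]]
329 388.8 [[106, 100, 94], [125, 117, 112], [97, 92, 88]]
330 388.9 [[82, 79, 76], [86, 81, 77], [62, 57, 56]]
331 389.1 [[44, 42, 39], [43, 41, 40], [40, 38, 38]]
```

{"fn": "play_rows", "kwargs": {"steps": [0,0,0,0.3,0,0,28,0,0,0,0.5,0,0,28,0,0,0,0.5,0,0,28]}}

```text
time_s: 15.35
eef_pos: [0.5115, -0.1472, 0.0298]
tcp_rot: [-0.0, -0.111, 0.994, 0.0]
force: [0.7, 0.2, -0.1]
width: 0.392
finger_force: 19.5
```

{"fn": "play_rows", "kwargs": {"steps": [0,0,0,0.3,0,0,28,0,0,0,0.5,0,0,28,0,0,0,0.5,0,0,28]}}

```text
time_s: 15.65
eef_pos: [0.5109, -0.1473, 0.0297]
tcp_rot: [-0.0, -0.111, 0.994, 0.0]
force: [2.0, 0.9, -0.3]
width: 0.393
finger_force: 19.5
```

{"fn": "play_rows", "kwargs": {"steps": [0,0,0,0.3,0,0,28,0,0,0,0.5,0,0,28,0,0,0,0.5,0,0,28]}}

```text
time_s: 15.95
eef_pos: [0.5104, -0.1474, 0.0297]
tcp_rot: [-0.0, -0.111, 0.994, 0.0]
force: [1.8, 0.0, -0.3]
width: 0.391
finger_force: 19.5
```

{"fn": "play_rows", "kwargs": {"steps": [0,0,0,0.3,0,0,28,0,0,0,0.4,0,0,28,0,0,0,0.4,0,0,28]}}

```text
time_s: 16.25
eef_pos: [0.5101, -0.1475, 0.0298]
tcp_rot: [-0.0, -0.111, 0.994, -0.0]
force: [0.7, 0.2, -0.0]
width: 0.395
finger_force: 19.5
```

```bash
python3 s.py;  python3 - <<'E'
from h import *
c=grab('top','top7')
f=lambda n:cv2.resize(cv2.cvtColor(load(n)['image'][300:350,370:405],cv2.COLOR_RGB2BGR),(385,550),interpolation=cv2.INTER_CUBIC)
cv2.imwrite('pics/c7.png',np.hstack([f('top5'),f('top7')]))
E
```

```text
turn [-0. -0.  0.] shift [-18.5  -1.6   0.2] | at [ 0.5101 -0.1475  0.0298] toolx [-0.975 -0.221  0.   ] F [ 0.7  0.2 -0. ] w 33.8 t 16.25
cradle pos [ 1.5  1.6 29.8] F cradle [ 0.7  0.1 -0. ] M [ 0.   -0.53 -0.05] w 33.76144576046916
```

View pics/c7.png

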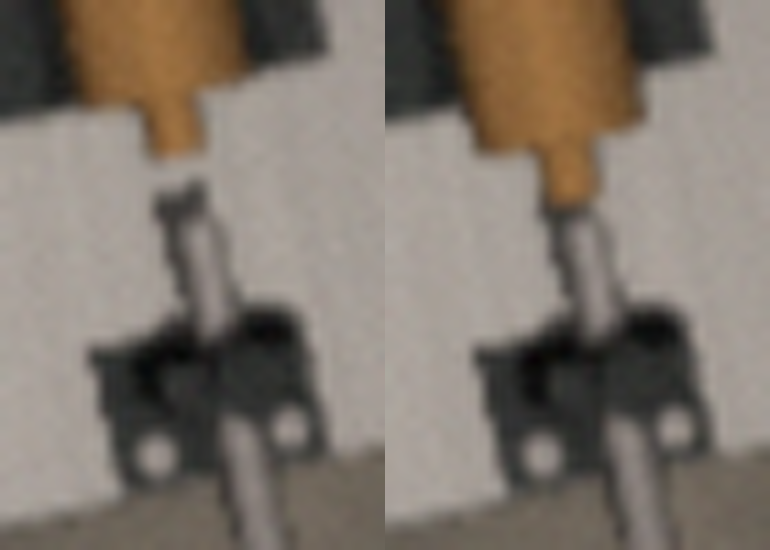

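The rod hasn't moved. The axle end (575,205) is right at its tip (~212), so under 2 mm remains. Continue by feel.

{"fn": "play_rows", "kwargs": {"steps": [0,0,0,0.3,0,0,28,0,0,0,0.5,0,0,28,0,0,0,0.5,0,0,28]}}

```text
time_s: 16.6
eef_pos: [0.5096, -0.1476, 0.0298]
tcp_rot: [-0.0, -0.111, 0.994, 0.0]
force: [1.8, 0.9, -0.5]
width: 0.389
finger_force: 19.5
```

{"fn": "play_rows", "kwargs": {"steps": [0,0,0,0.3,0,0,28,0,0,0,0.5,0,0,28,0,0,0,0.5,0,0,28]}}

```text
time_s: 16.9
eef_pos: [0.5091, -0.1477, 0.0298]
tcp_rot: [-0.0, -0.111, 0.994, -0.0]
force: [1.2, 0.2, -0.2]
width: 0.393
finger_force: 19.5
```

{"fn": "play_rows", "kwargs": {"steps": [0,0,0,0.3,0,0,28,0,0,0,0.5,0,0,28,0,0,0,0.5,0,0,28]}}

```text
time_s: 17.2
eef_pos: [0.5086, -0.1478, 0.0298]
tcp_rot: [-0.0, -0.111, 0.994, -0.0]
force: [1.6, -0.3, -0.9]
width: 0.394
finger_force: 19.5
```

{"fn": "play_rows", "kwargs": {"steps": [0,0,0,0.3,0,0,28,0,0,0,0.5,0,0,28,0,0,0,0.5,0,0,28]}}

```text
time_s: 17.5
eef_pos: [0.5081, -0.1479, 0.0298]
tcp_rot: [-0.0, -0.111, 0.994, 0.0]
force: [0.6, -0.2, 0.1]
width: 0.391
finger_force: 19.5
```

{"fn": "play_rows", "kwargs": {"steps": [0,0,0,0.3,0,0,28,0,0,0,0.5,0,0,28,0,0,0,0.5,0,0,28]}}

```text
time_s: 17.8
eef_pos: [0.5077, -0.1481, 0.0298]
tcp_rot: [-0.0, -0.111, 0.994, -0.0]
force: [1.3, 1.5, 0.1]
width: 0.395
finger_force: 19.5
```

```bash
python3 s.py;  python3 - <<'E'
from h import *
c=grab('top','top8')
a=load('top5')['image'];
# rod tail position and axle/rod transition: compare rows along rod
for n in ('top0','top5','top7','top8'):
    g=cv2.cvtColor(load(n)['image'],cv2.COLOR_RGB2GRAY).astype(int); im=load(n)['image'].astype(int)
    print(n,'R-B line',[int((im[v,385:390,0]-im[v,385:390,2]).max()) for v in range(308,326)],'tail',[int(g[v,390:398].max()-g[v,402:406].mean()) for v in range(340,358)])
E
```

```text
turn [ 0. -0. -0.] shift [-21.   -1.6   0.2] | at [ 0.5077 -0.1481  0.0298] toolx [-0.975 -0.221  0.   ] F [1.3 1.5 0.1] w 33.7 t 17.8
cradle pos [-1.   1.6 29.8] F cradle [1.6 1.1 0.1] M [-0.05 -0.49  0.02] w 33.73813148756921
top0 R-B line [15, 16, 17, 17, 15, 16, 17, 19, 18, 14, 17, 13, 13, 14, 17, 16, 16, 15] tail [2, 26, 27, 25, 28, 32, 31, 25, 25, 29, 23, 25, 18, 11, 1, 0, -3, -6]
top5 R-B line [87, 88, 86, 89, 88, 81, 40, 16, 16, 13, 14, 13, 14, 12, 15, 15, 14, 13] tail [5, 26, 25, 27, 29, 27, 27, 28, 25, 26, 22, 23, 20, 9, 2, 1, -2, -5]
top7 R-B line [91, 92, 93, 92, 87, 85, 87, 91, 88, 84, 49, 14, 14, 14, 14, 15, 13, 13] tail [4, 24, 30, 28, 28, 29, 27, 29, 24, 24, 24, 23, 19, 9, 0, -1, -1, -4]
top8 R-B line [91, 93, 92, 93, 91, 90, 90, 86, 89, 89, 85, 54, 18, 14, 15, 15, 14, 16] tail [3, 27, 28, 31, 24, 26, 25, 25, 22, 23, 25, 25, 22, 12, 2, 1, -3, -3]
```

Roller moving, rod tail unmoved, no contact yet.

{"fn": "play_rows", "kwargs": {"steps": [0,0,0,0.3,0,0,28,0,0,0,0.6,0,0,28,0,0,0,0.6,0,0,28]}}

```text
time_s: 18.15
eef_pos: [0.507, -0.1482, 0.0297]
tcp_rot: [-0.0, -0.111, 0.994, 0.0]
force: [0.6, -0.1, -0.0]
width: 0.396
finger_force: 19.5
```

{"fn": "play_rows", "kwargs": {"steps": [0,0,0,0.3,0,0,28,0,0,0,0.5,0,0,28,0,0,0,0.5,0,0,28]}}

```text
time_s: 18.45
eef_pos: [0.507, -0.1482, 0.0298]
tcp_rot: [0.0, -0.111, 0.994, 0.0]
force: [3.7, 0.8, -2.1]
width: 0.392
finger_force: 19.5
```

Contact felt: motion stopped and force rose. Press a little more.

{"fn": "play_rows", "kwargs": {"steps": [0,0,0,0.2,0,0,28,0,0,0,0.4,0,0,28,0,0,0,0.4,0,0,28]}}

```text
time_s: 18.75
eef_pos: [0.507, -0.1483, 0.03]
tcp_rot: [0.001, -0.111, 0.994, -0.0]
force: [4.8, 1.1, -2.1]
width: 0.389
finger_force: 19.5
```

```bash
python3 s.py
```

```text
turn [-0.     0.002  0.   ] shift [-21.7  -1.5   0.5] | at [ 0.507  -0.1483  0.03  ] toolx [-0.975 -0.221 -0.002] F [ 4.8  1.1 -2.1] w 33.2 t 18.75
cradle pos [-1.7  1.5 30. ] F cradle [ 4.9 -0.  -2.1] M [ 0.06 -1.87 -0.02] w 33.240610755041516
```

Pressed at about 5 N, well below 15. Release and rise.

{"fn": "play_rows", "kwargs": {"steps": [0,0,0,0,0,0,34,0,0,0,0,0,0,37,0,0,0,0,0,0,40,0,0,0,0,0,0,45,0,0,0,0,0,0,50,0,0,0,0,0,0,54,0,0,0,0,0,0,54,0,0,0,0,0,-3,54,0,0,0,0,0,-12,54,0,0,0,0,0,-30,54,0,0,0,0,0,-60,54,0,0,0,0,0,-100,54,0,0,0,0,0,-145,40,0,0,0,0,0,-190,20,0,0,0,0,0,-215,0,0,0,0,0,0,-220,0,0,0,0,0,0,-220,0,0,0,0,0,0,-220,0]}}

```text
time_s: 20.55
eef_pos: [0.5056, -0.1481, 0.2488]
tcp_rot: [-0.001, -0.111, 0.994, 0.0]
force: [-0.1, -0.0, -0.3]
width: -0.002
finger_force: 0.0
```

```bash
python3 s.py
cat > k.py <<'E'
from s import *
ey=np.array([-e[1],e[0]]); org2=org+.0016*ey-.0015*e
def W(x,y,z): return np.r_[org2+x*e+y*ey,z]
def P(th,off=.0145):
    d=np.array([-np.cos(th),np.sin(th)]);n=np.array([np.sin(th),np.cos(th)])
    y,z=np.array([.048,.084])+.066*d+.019*n
    return W(.08,y+off,z)
E
python3 - <<'E'
from k import *
w=grab('wrist','w9'); t=grab('top','top9')
plan(W(.08,.115,.25),a)
g=cv2.cvtColor(t['image'],cv2.COLOR_RGB2GRAY).astype(int); im=t['image'].astype(int)
print('R-B line',[int((im[v,385:390,0]-im[v,385:390,2]).max()) for v in range(308,326)],'tail',[int(g[v,390:398].max()-g[v,402:406].mean()) for v in range(340,358)])
A=cv2.resize(cv2.cvtColor(w['image'],cv2.COLOR_RGB2BGR),(800,600))
cv2.imwrite('pics/c9.png',A)
for th in (1.57,1.7,1.85): print(th,[np.round(proj(w,W(.08,*((np.array([.048,.084])+l*np.array([-np.cos(th),np.sin(th)])+h*np.array([np.sin(th),np.cos(th)])))),True)*1.25,0) for l,h in((.097,0),(.066,.019))])
E
```

```text
turn [ 0.001 -0.002  0.   ] shift [-23.4  -2.2 219.1] | at [ 0.5056 -0.1481  0.2488] toolx [-0.975 -0.221  0.002] F [-0.1 -0.  -0.3] w -0.2 t 20.55
cradle pos [ -3.    2.  248.8] F cradle [-0.1  0.  -0.3] M [ 0.   -0.02 -0.01] w -0.199942218949503
turn [ 0.001 -0.003  0.   ] shift [-81.6 114.7  -1.7] | at [ 0.5055 -0.1482  0.2484] toolx [-0.975 -0.221  0.003] F [-0.1  0.5 -0.3] w -0.2 t 20.65
R-B line [90, 89, 91, 89, 88, 87, 84, 84, 85, 87, 82, 58, 23, 16, 12, 13, 12, 14] tail [2, 25, 31, 27, 28, 30, 25, 26, 27, 23, 25, 23, 19, 7, 3, 0, -2, -5]
1.57 [array([476., 433.]), array([497., 407.])]
1.7 [array([497., 432.]), array([509., 404.])]
1.85 [array([519., 428.]), array([520., 400.])]
```

View pics/c9.png

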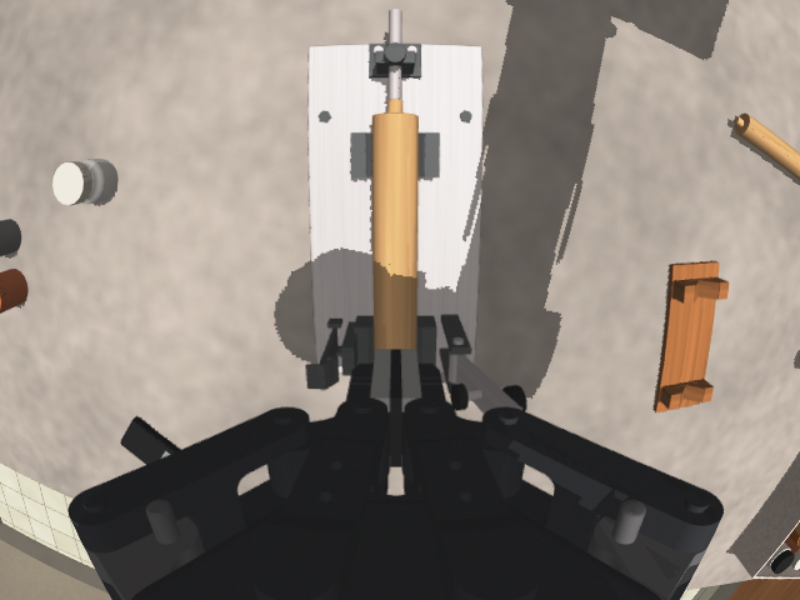

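The axle meets the rod tip at (395,98). The strap knob is at about (514,397), which gives a strap angle of about 1.8. Move to the strap's back side.

{"fn": "play_rows", "kwargs": {"steps": [0,-0.003,0,-10,15,-8,0,0,-0.003,0,-30,45,-8,0,0,-0.003,0,-54,78,-8,0,0,-0.003,0,-74,108,-8,0,0,-0.003,0,-82,120,-8,0,0,-0.003,0,-82,122,0,0,0,-0.003,0,-82,122,15,0,0,-0.003,0,-82,122,45,0,0,-0.003,0,-82,122,80,0,0,-0.003,0,-82,122,98,0,0,-0.003,0,-82,122,104,0,0,-0.003,0,-82,122,104,0,0,-0.003,0,-82,122,104,0]}}

```text
time_s: 21.95
eef_pos: [0.5599, -0.0118, 0.1469]
tcp_rot: [0.002, -0.111, 0.994, -0.0]
force: [-0.3, -0.8, -0.0]
width: -0.005
finger_force: 0.0
```

Run:
```python
from k import *
s()
o,M=st()
for th in [1.8,1.7,1.6,1.5,1.4,1.3,1.2,1.1,1.,.9,.8,.7,.6,.5,.4,.3,.2,.15]:
    print(th,np.round(M.inv().apply(P(th)-o['eef_pos'])*1000,1))
```

```text
turn [-0.001  0.005 -0.   ] shift [  60.5 -122.9  117.1] | at [ 0.5599 -0.0118  0.1469] toolx [-0.975 -0.221 -0.005] F [-0.3 -0.8 -0. ] w -0.5 t 21.95
cradle pos [ 80.  123.  146.9] F cradle [-0.4 -0.7 -0. ] M [-0.04  0.04  0.05] w -0.45976531972863727
1.8 [  1.5 -25.4   3. ]
1.7 [  1.5 -31.5  -0. ]
1.6 [  1.5 -38.   -2.5]
1.5 [  1.5 -44.6  -4.2]
1.4 [  1.5 -51.4  -5.3]
1.3 [  1.5 -58.2  -5.7]
1.2 [  1.5 -65.1  -5.4]
1.1 [  1.5 -71.9  -4.5]
1.0 [  1.5 -78.6  -2.8]
0.9 [  1.5 -85.   -0.5]
0.8 [  1.5 -91.2   2.4]
0.7 [  1.5 -97.1   5.9]
0.6 [   1.5 -102.6   10.1]
0.5 [   1.5 -107.7   14.7]
0.4 [   1.6 -112.3   19.8]
0.3 [   1.6 -116.3   25.4]
0.2 [   1.6 -119.8   31.3]
0.15 [   1.6 -121.3   34.4]
```

{"fn": "play_rows", "kwargs": {"steps": [0,0.005,0,1.5,-10,0,0,0,0.005,0,1.5,-20,0,0,0,0.005,0,1.5,-26,0,0,0,0.005,0,1.5,-31.5,0,0,0,0.005,0,1.5,-35,-1.3,0,0,0.005,0,1.5,-38,-2.5,0,0,0.005,0,1.5,-41,-3.3,0,0,0.005,0,1.5,-44.6,-4.2,0,0,0.005,0,1.5,-48,-4.8,0,0,0.005,0,1.5,-51.4,-5.3,0,0,0.005,0,1.5,-55,-5.5,0,0,0.005,0,1.5,-58.2,-5.7,0,0,0.005,0,1.5,-58.2,-5.7,0]}}

```text
time_s: 23.25
eef_pos: [0.5708, -0.069, 0.1516]
tcp_rot: [-0.001, -0.111, 0.994, -0.0]
force: [0.5, -0.1, 0.0]
width: -0.001
finger_force: 0.0
```

```bash
python3 s.py
```

```text
turn [-0.001 -0.002 -0.   ] shift [ 57.8 -64.7 122.1] | at [ 0.5708 -0.069   0.1516] toolx [-0.975 -0.221  0.002] F [ 0.5 -0.1  0. ] w -0.1 t 23.25
cradle pos [ 78.   64.8 151.6] F cradle [ 0.4 -0.2  0. ] M [ 0.   -0.01 -0.01] w -0.06423266973182436
```

{"fn": "play_rows", "kwargs": {"steps": [0,0,0,0,-3.4,0.1,0,0,0,0,0,-6.9,0.3,0,0,0,0,0,-10.3,0.7,0]}}

```text
time_s: 23.55
eef_pos: [0.5732, -0.0787, 0.1511]
tcp_rot: [-0.001, -0.111, 0.994, -0.0]
force: [0.1, 0.5, 2.4]
width: 0.001
finger_force: 0.8
```

Run:
```python
from k import *
s()
sc=grab('scene','scene10'); im0=cv2.cvtColor(load('scene4')['image'],cv2.COLOR_RGB2HSV)
im=sc['image'].astype(int)
# predicted pixels of strap points per theta
for th in (1.8,1.5,1.3,1.2,1.1,1.0):
    d=np.array([-np.cos(th),np.sin(th)]);n=np.array([np.sin(th),np.cos(th)])
    print(th,[np.round(proj(sc,W(.08,*(np.array([.048,.084])+l*d+h*n))),0) for l,h in ((.097,0),(.066,.019))])
g=cv2.cvtColor(sc['image'],cv2.COLOR_RGB2GRAY)
print('\n'.join(''.join(' .:-=+*#%@'[int(v)*10//256] for v in row) for row in g[205:270,262:325]))
```

```text
turn [-0.    -0.001  0.   ] shift [ 58.  -54.7 121.6] | at [ 0.5732 -0.0787  0.1511] toolx [-0.975 -0.221  0.001] F [0.1 0.5 2.4] w 0.1 t 23.55
cradle pos [ 78.2  54.7 151.1] F cradle [0.2 0.5 2.4] M [0.33 0.07 0.02] w 0.08190842788478159
1.8 [array([297., 218.]), array([302., 228.])]
1.5 [array([285., 219.]), array([294., 227.])]
1.3 [array([278., 221.]), array([289., 227.])]
1.2 [array([274., 223.]), array([286., 228.])]
1.1 [array([271., 224.]), array([283., 228.])]
1.0 [array([267., 226.]), array([281., 229.])]
.::.                      -:                ..:..:.............
-++:  ...                 ::               .....::.:...........
-++:. :-:.                ::              .....................
:++-. .:--:.              ..             ......::....::........
.+*=:..::*+-.                       ... ........:.:.:.:........
:+++==-::+**-.                    .:==-............::::........
=++++++-:=***=:    .              -=+++-:......................
+++++++=--****+-:.:=-:.      .   .=+++++-::........:...........
+++++++=--******+=****:   .. ::  :=++++++=:.......:............
+++
[... 2880 characters left out ...]
..:::::::::....      =+:      ***#*++========+-=+:..........
::....::::::::::...     -+:      ***##+++========++=:..........
::.....::::::::....     -+:      =**##=+++==========:..........
:::.....::::::::...     .:..     =***#++++=========+:.:........
:::....::::::::::..      ::.     =****+++++========+:..::......
:::. ..:::::::::::..     ::.     =****#+++++====++++:.::.:...:.
..   .:::::::::::::.     ::.     -****#++++++==+++++-:.::::::..
.    .:::::::::::::.     .:..    -****#==++++===+++++:.....:::.
.    .::::::::.::::.     .:..    -+****+++++====+====:.....:::.
      :::::.::.:::..     .:..    .::::::=++++========:.........
      ::::.::::::..      .:.     .::::::=+++++====:==:......:..
```

Run:
```python
from k import *
o,M=st()
for th in [1.1,1.,.9,.8,.7,.6,.5,.4,.3,.2,.15]:
    print(th,np.round(M.inv().apply(P(th)-o['eef_pos'])*1000,1))
# wrist view: predicted knob px by angle, and darkness there
w=grab('wrist','w11'); g=cv2.cvtColor(w['image'],cv2.COLOR_RGB2GRAY)
for th in (1.8,1.6,1.4,1.2,1.1,1.,.9):
    d=np.array([-np.cos(th),np.sin(th)]);n=np.array([np.sin(th),np.cos(th)])
    print(th,[ (np.round(p,0).tolist(), int(g[int(p[1]),int(p[0])])) for p in [proj(w,W(.08+x,*(np.array([.048,.084])+l*d+h*n)),True) for x,l,h in ((-.009,.097,0),(-.012,.05,0),(-.008,.066,.019))]])
print('\n'.join(''.join(' .:-=+*#%@'[int(v)*10//256] for v in row) for row in g[200:400:4,230:420:2]))
```

```text
1.1 [-0.3 -3.2 -0.5]
1.0 [-0.4 -9.9  1.1]
0.9 [ -0.4 -16.4   3.4]
0.8 [ -0.4 -22.6   6.4]
0.7 [ -0.4 -28.4   9.9]
0.6 [ -0.4 -34.   14. ]
0.5 [ -0.4 -39.   18.6]
0.4 [ -0.4 -43.6  23.7]
0.3 [ -0.4 -47.6  29.3]
0.2 [ -0.4 -51.1  35.2]
0.15 [ -0.4 -52.6  38.3]
1.8 [([361.0, 286.0], 95), ([330.0, 246.0], 57), ([376.0, 260.0], 97)]
1.6 [([312.0, 289.0], 60), ([310.0, 246.0], 79), ([351.0, 264.0], 98)]
1.4 [([264.0, 287.0], 100), ([291.0, 246.0], 59), ([323.0, 266.0], 26)]
1.2 [([221.0, 282.0], 104), ([273.0, 244.0], 51), ([293.0, 266.0], 84)]
1.1 [([204.0, 278.0], 200), ([265.0, 243.0], 88), ([279.0, 265.0], 116)]
1.0 [([189.0, 273.0], 197), ([257.0, 242.0], 102), ([265.0, 264.0], 29)]
0.9 [([177.0, 268.0], 194), ([251.0, 240.0], 107), ([253.0, 262.0], 105)]
#%%%########*#*+++=-.............%%=:.........*@@@@@@@@@%*##########****#######=---------------
#%%%%#######*#**++=-:---=======-.==:..........=@@@@@@@@@%#####################*----------------
#%%%%#######*#**++=-----=======-.==..*%%%%*...-@@@@@@@@@%#####################*----------------
##%%%#######*#**++=:..::::::::::.=-..-=++=:....
[... 3764 characters left out ...]
............................
...............................................................................................
.........................................*##**:...............................................-
........................................-#####+...............................................*
........................................=**###+...............................................:
........................................=*****+................................................
........................................+******................................................
.........................................:-==-.................................................
```

Run:
```python
from k import *
w=load('w11'); o,M=st()
q=lambda X:(lambda p:[round(float(p[0])),round(float(p[1]))]+[round((p[0]-230)/2),round((p[1]-200)/4)])(proj(w,X,True))
print('tcp',q(o['eef_pos']),'tip -y',q(o['eef_pos']+M.apply([0,-.0145,0])),'tip +x',q(o['eef_pos']+M.apply([.011,0,0])))
print('hinge lug',q(W(.06,.048,.084)),q(W(.1,.048,.084)),'catch top',q(W(.07,-.054,.105)),q(W(.09,-.054,.105)),'nose',q(W(.08,-.045,.087)),'roller end',q(W(.1,0,.0655)))
print('Vblock corners',[q(W(.062,y,.044)) for y in(-.035,.035)])
for th in (1.8,1.5,1.4,1.3,1.2,1.1):
    d=np.array([-np.cos(th),np.sin(th)]);n=np.array([np.sin(th),np.cos(th)])
    print(th,'knob rims',[q(W(.08+x,*(np.array([.048,.084])+l*d+h*n)))[2:] for x,l,h in ((-.011,.066,.019),(-.011,.066,.005),(0,.077,.019),(0,.055,.019))],'bar end',q(W(.08-.012,*(np.array([.048,.084])+.09*d)))[2:])
im=cv2.cvtColor(w['image'],cv2.COLOR_RGB2HSV)
for v in range(248,300,4): print(v,' '.join('%3d/%2d'%(im[v,u,2],im[v,u,1]) for u in range(250,350,5)))
```

```text
tcp [317, 280, 44, 20] tip -y [287, 280, 28, 20] tip +x [317, 258, 44, 15]
hinge lug [309, 211, 40, 3] [309, 270, 40, 18] catch top [147, 235, -42, 9] [151, 265, -40, 16] nose [171, 242, -29, 11] roller end [243, 261, 7, 15]
Vblock corners [[201, 204, -14, 1], [293, 203, 31, 1]]
1.8 knob rims [[73, 14], [59, 14], [77, 21], [69, 17]] bar end [63, 18]
1.5 knob rims [[54, 15], [39, 15], [53, 23], [54, 18]] bar end [30, 19]
1.4 knob rims [[46, 15], [32, 15], [45, 23], [48, 18]] bar end [19, 18]
1.3 knob rims [[39, 15], [25, 14], [36, 23], [42, 19]] bar end [9, 18]
1.2 knob rims [[32, 15], [18, 14], [27, 23], [36, 19]] bar end [0, 17]
1.1 knob rims [[24, 15], [12, 14], [18, 22], [31, 18]] bar end [-8, 17]
248 133/119 120/119  25/10  29/35  74/41 115/13  74/ 3  75/ 7  70/ 7  88/12  90/ 8  83/12  83/15 109/14  50/ 5  57/ 4  69/ 4 130/16 129/14 104/27
252 134/118  98/114  31/16  28/ 0  25/10 127/14 128/14 127/14  89/14  90/11  86/12  82/12  83/12 109/12  49/ 5 107/12 125/14 130/14 129/14 104/27
256 135/119  44/52  31/ 8  30/ 9  25/10 127/14 126/12 114/11  88/ 9  90/11  84/12  82/12  83/12 10
[... 791 characters left out ...]
28/ 9  27/ 9  92/28 108/14 111/14 104/12  85/12  83/12  70/ 7  85/ 9  86/ 9  29/ 9  53/ 5  86/ 9  85/ 9 105/29 104/27 103/27
284 108/28 107/29 104/27 103/27 103/27 111/11 118/15 106/12  84/12  83/15  83/ 6  86/ 6  86/ 9  28/ 9  40/ 0  86/ 9  86/ 9 105/29 103/25 102/28
288 109/30 106/26 106/26 105/27 105/29 110/14 118/15 107/12  84/15  84/15  84/ 6  87/ 9  86/ 9  29/18  41/ 6  86/ 9  85/ 6 102/28 102/28 103/27
292 108/28 107/26 107/29 105/24 105/27 109/12 118/13  76/10  33/15  31/16  86/ 9  86/ 9  86/ 9  27/ 9  29/18  86/ 9  85/ 9  32/16  32/24  32/ 8
296 105/27 107/29 107/26 107/26 106/26 109/14 118/15  32/16  31/ 8  31/ 8  86/ 9  86/ 9  86/ 6  28/ 9  28/18  86/ 6  86/ 6  52/ 5  33/23  31/ 8
```

Run:
```python
from k import *
o,M=st()
for th in [1.2,1.1,1.,.9,.8,.7,.6]:
    print(th,np.round(M.inv().apply(P(th,.008)-o['eef_pos'])*1000,1))
```

```text
1.2 [-0.4 -3.1 -1.6]
1.1 [-0.4 -9.9 -0.7]
1.0 [ -0.4 -16.6   1. ]
0.9 [ -0.5 -23.1   3.3]
0.8 [ -0.5 -29.3   6.2]
0.7 [ -0.5 -35.2   9.7]
0.6 [ -0.5 -40.7  13.8]
```

{"fn": "play_rows", "kwargs": {"steps": [0,0,0,0,-3,0,0,0,0,0,0,-6,0.2,0,0,0,0,0,-9,1,0]}}

```text
time_s: 23.95
eef_pos: [0.5749, -0.0874, 0.1497]
tcp_rot: [-0.001, -0.111, 0.994, -0.0]
force: [-0.2, 0.9, 1.0]
width: 0.003
finger_force: 0.6
```

Run:
```python
from k import *
s()
w=grab('wrist','w12'); im=cv2.cvtColor(w['image'],cv2.COLOR_RGB2HSV)
for v in range(240,300,6): print(v,' '.join('%3d/%2d'%(im[v,u,2],im[v,u,1]) for u in range(200,350,6)))
```

```text
turn [ 0.    -0.002  0.   ] shift [ 57.8 -45.9 120.2] | at [ 0.5749 -0.0874  0.1497] toolx [-0.975 -0.221  0.002] F [-0.2  0.9  1. ] w 0.2 t 23.95
cradle pos [ 78.   45.9 149.7] F cradle [-0.   0.9  1. ] M [0.29 0.1  0.  ] w 0.23618672495118076
240 104/ 5  41/ 6  44/ 6  57/ 0  58/ 4  53/ 5 115/118 125/118 143/119 134/120 135/119 120/119 112/116 103/116  52/ 5  59/ 4  59/ 4  59/ 4  90/14  92/11  86/12 147/14 129/16 128/14 129/12
246 102/ 5  40/13  57/ 9  59/ 4  58/ 0  50/ 5 115/115 124/117 142/120 135/121 135/117 117/118 110/116 103/114  53/ 5  58/ 4  59/ 4  88/12  91/11  88/12  86/15 115/11  76/ 7  57/ 4 129/12
252 105/ 7  49/10 131/16 125/12 129/16 129/14 113/117 122/119 142/120 134/120 136/118  30/ 9  30/ 9  28/18 126/12 127/14  88/12  90/11  88/14  86/12  86/12 115/13  75/10 111/11 129/14
258 235/ 9 127/14 131/12 125/14 128/12 129/14 111/115 122/119 141/119 134/120 135/121  30/ 9  32/16  70/11 115/13  89/14  90/11  90/11  87/12  85/12  61/ 8  96/13  74/ 7 128/14 130/16
264 209/31 107/29 107/29 107/26 109/28 108/28 110/97 123/120 140/122 135/119 135/119  32/24  27/ 9 118/13 103/12 
[... 269 characters left out ...]
 111/28 112/32 111/30 109/28 108/28 106/24 107/26 120/119 140/120  31/16  33/15  91/11  90/11  89/14  87/ 9  45/ 6  28/ 9  29/ 9  29/18  29/ 9  25/10  83/25 105/29
282 206/32 109/30 108/26 111/30 110/30 110/30 110/30 107/29 108/28 109/30 109/35 105/27  96/21 118/15 112/14  90/14  86/12  86/ 6  85/ 6  28/ 9  48/ 0  85/ 6  86/ 9 105/29 105/29
288 203/31 107/29 108/28 110/28 109/28 109/26 109/26 109/30 108/28 109/30 108/28 107/31 102/28 117/13 112/11  88/12  87/12  86/ 6  86/ 6  29/ 9  40/ 6  86/ 9  86/ 9 104/29 103/30
294 201/30 205/31 108/28 109/28 110/30 110/30 109/28 108/28 108/28 109/28 108/28 107/26 105/29 116/13  48/ 5  32/16  33/15  86/ 9  86/ 9  28/ 0  27/ 9  86/ 9  86/ 9  32/24  32/16
```

{"fn": "play_rows", "kwargs": {"steps": [0,0,0,0,-4,-0.3,0,0,0,0,0,-8,0,0,0,0,0,0,-11,0.8,0,0,0,0,0,-14,1.9,0,0,0,0,0,-17,3.3,0,0,0,0,0,-20,4.8,0]}}

```text
time_s: 24.6
eef_pos: [0.5796, -0.1074, 0.1454]
tcp_rot: [-0.001, -0.111, 0.994, -0.001]
force: [-0.3, -0.3, 2.7]
width: -0.0
finger_force: 1.1
```

Run:
```python
from k import *
s()
w=grab('wrist','w13'); im=cv2.cvtColor(w['image'],cv2.COLOR_RGB2HSV)
for v in range(228,300,6): print(v,' '.join('%3d/%2d'%(im[v,u,2],im[v,u,1]) for u in range(200,350,6)))
```

```text
turn [-0.001 -0.002 -0.   ] shift [ 57.9 -25.3 115.9] | at [ 0.5796 -0.1074  0.1454] toolx [-0.975 -0.221  0.002] F [-0.3 -0.3  2.7] w -0.0 t 24.6
cradle pos [ 78.1  25.4 145.4] F cradle [-0.4 -0.3  2.7] M [-0.1   0.28  0.01] w -0.0031442548589962396
228  42/ 6  41/ 6  40/13 103/ 2 105/ 2 106/ 5  41/ 6  58/ 4  58/ 4  53/ 5 100/115 120/119 138/120 138/120 133/119 131/117 120/117 105/117  89/106  53/ 5  58/ 0  59/ 4 107/10 129/14 121/13
234  74/ 7  77/ 7  40/ 6 102/ 5  79/ 3  58/ 4  39/ 7  53/ 5  58/ 9  53/ 0  98/114 121/118 136/120 138/120 133/121 131/119 120/119 106/115  90/108  52/ 5  58/ 4  58/ 4 107/12 103/10 105/15
240  75/ 3  76/ 3  39/ 7  56/ 5  57/ 4  58/ 4  41/ 6  51/10  58/ 4  54/ 5  95/115 121/118 135/119 138/120 133/121 132/120 121/116 105/114  91/109  53/ 5  58/ 4  58/ 4  91/14 117/13 152/15
246  75/ 3  77/ 7  91/ 8  57/ 4  59/ 4  58/ 4  39/ 7  58/ 4  59/ 4  55/ 9  80/92 120/117 133/119 139/119 133/119  27/ 9  58/88 101/114  91/109  53/10  68/ 4  90/14 142/14 152/12 148/16
252  74/ 3  49/ 5 125/14  57/ 4  58/ 4  57/ 4 111/14 125/12 126/12 125/12 111/53 120/117 132/120 140
[... 644 characters left out ...]
27 107/29 109/28 111/30 109/28 109/28 111/30 110/30 108/26 108/28 107/29 108/28  91/14  92/11  91/11  98/13  99/13  94/11  87/12  28/ 9  28/ 9  27/ 9  26/10  23/11
282 200/32 105/29 105/29 106/29 109/30 110/30 110/30 111/30 111/30 109/28 108/28 108/28 107/29 106/12 117/13  99/13  98/13  86/ 9  86/ 9  28/ 9  48/ 5  86/ 9  86/ 9  27/ 9  24/11
288 196/30 104/29 105/29 105/29 107/26 108/28 108/26 109/30 109/28 108/26 108/31 107/26 107/26 105/15 118/15 101/13  95/13  85/ 6  86/ 6  27/ 9  40/ 6  85/ 6  86/ 6  28/18  24/11
294 192/32 195/31 104/27 105/27 106/29 108/28 109/28 110/30 111/30 110/30 108/28 109/30 109/28 102/10  48/ 0  31/16  32/16  86/ 9  86/ 6  28/ 9  30/17  86/ 6  85/ 6  32/24  32/ 8
```

Run:
```python
from k import *
w=load('w13'); o,M=st()
for h in (0,.005,.01,.013,.02,.03): print(h,[np.round(proj(w,o['eef_pos']+M.apply([.011,y,-h]),True)) for y in (-.008,.008)])
im=cv2.cvtColor(load('w9')['image'],cv2.COLOR_RGB2HSV)
for v in range(250,300,4): print(v,' '.join('%3d/%3d'%(im[v,u,2],im[v,u,1]) for u in range(290,346,4)))
for th in (1.3,1.2,1.15,1.1,1.05,1.):
    d=np.array([-np.cos(th),np.sin(th)]);n=np.array([np.sin(th),np.cos(th)])
    print(th,[np.round(proj(w,W(.08+x,*(np.array([.048,.084])+l*d+h*n)),True)).tolist() for x,l,h in ((-.011,.066,.019),(-.011,.066,.005),(-.009,.048,-.012),(0,.097,.003),(-.012,.08,.003))])
```

```text
0 [array([299., 258.]), array([334., 258.])]
0.005 [array([299., 262.]), array([334., 262.])]
0.01 [array([298., 265.]), array([335., 265.])]
0.013 [array([298., 268.]), array([335., 268.])]
0.02 [array([297., 274.]), array([336., 274.])]
0.03 [array([296., 283.]), array([337., 283.])]
250 122/ 13 125/ 14 121/ 23 108/116 124/119 138/122 131/121 128/118 124/119 114/119 105/117 117/ 28 125/ 14 124/ 12
254  43/  6  43/  6  59/ 52 108/116 123/118 137/121 130/120 128/120 125/120 116/119 105/117  45/ 11  43/  6  42/  0
258  44/ 12  43/ 12  58/ 57 108/116 124/121 137/123 131/121 128/122 124/119 116/119 104/118  43/  6  44/ 12  43/  6
262  53/  5  50/  5  56/ 27 110/116 117/120 136/122 131/121 129/121 124/119 117/118 105/117  50/ 10  52/  0  53/  5
266  56/  5  51/  5  56/ 27 110/118 116/117 136/122 131/121 128/122 124/121 117/118 104/118  50/ 10  56/  5  56/  5
270  56/  5  54/  0  54/ 24 109/117 117/118 137/121 131/121 127/120 124/121 117/120 104/118  50/  5  56/  5  56/  5
274  57/  9  53/  0  55/ 19 110/118 118/119 136/120 132/122 127/120 125/120 118/119 104/118  50/  5  56/  5  56/  5
2
[... 506 characters left out ...]
  83/  9  28/  9  27/  9  83/  6  82/  6  82/  6  69/  7  30/ 17  30/ 17
298  30/  9  31/  8  70/  4  82/  6  83/  9  83/  6  28/  9  26/ 10  82/  6  82/  6  83/  6  72/  7  31/ 16  31/  8
1.3 [[372.0, 264.0], [342.0, 262.0], [316.0, 251.0], [320.0, 313.0], [331.0, 270.0]]
1.2 [[357.0, 264.0], [328.0, 261.0], [308.0, 250.0], [297.0, 310.0], [312.0, 268.0]]
1.15 [[349.0, 264.0], [321.0, 260.0], [305.0, 249.0], [286.0, 308.0], [304.0, 267.0]]
1.1 [[342.0, 264.0], [314.0, 259.0], [301.0, 248.0], [275.0, 305.0], [295.0, 265.0]]
1.05 [[334.0, 263.0], [308.0, 258.0], [298.0, 247.0], [266.0, 303.0], [288.0, 264.0]]
1.0 [[327.0, 262.0], [302.0, 257.0], [295.0, 246.0], [256.0, 300.0], [280.0, 263.0]]
```

The images show the shut fingertips are really about 14 mm above the nominal TCP and about 8 mm half-thick, so they ran over the knob onto the strap end. I'll reposition behind the knob.

```bash
cat >> k.py <<'E'
def path(ths,off=.008,h=.014,dx=0):
    o,M=st()
    for th in ths: print(th,np.round(M.inv().apply(P(th,off)-[0,0,h]+dx*np.r_[e,0]-o['eef_pos'])*1000,1))
E
python3 - <<'E'
from k import *
path([1.3,1.2,1.1])
E
```

```text
1.3 [-0.5 33.1  6.3]
1.2 [-0.5 26.3  6.6]
1.1 [-0.5 19.5  7.6]
```

{"fn": "play_rows", "kwargs": {"steps": [0,0,0,0,2,-6,0,0,0,0,0,4,-14,0,0,0,0,0,15,-14,0,0,0,0,0,30,-12,0,0,0,0,0,35,0,0,0,0,0,0,35,6,0,0,0,0,0,35,6,0]}}

```text
time_s: 25.35
eef_pos: [0.5703, -0.0722, 0.137]
tcp_rot: [-0.003, -0.112, 0.994, 0.0]
force: [-0.6, -0.4, 0.1]
width: -0.001
finger_force: 0.0
```

Run:
```python
from k import *
s(); path([1.3,1.2,1.1,1.,.9,.8,.7,.6,.5,.4,.3,.2])
w=grab('wrist','w14'); g=w['image'].astype(int); im=cv2.cvtColor(w['image'],cv2.COLOR_RGB2HSV)
for v in range(246,300,6): print(v,' '.join('%3d/%2d'%(im[v,u,2],im[v,u,1]) for u in range(200,350,6)))
for th in (1.3,1.2,1.1,1.):
    d=np.array([-np.cos(th),np.sin(th)]);n=np.array([np.sin(th),np.cos(th)])
    print(th,[np.round(proj(w,W(.08+x,*(np.array([.048,.084])+l*d+h*n)),True)).tolist() for x,l,h in ((-.011,.066,.019),(-.011,.066,.005),(-.009,.048,-.012),(0,.097,.003),(-.012,.08,.003))])
```

```text
turn [ 0.001 -0.006  0.001] shift [ 56.3 -61.7 107.7] | at [ 0.5703 -0.0722  0.137 ] toolx [-0.975 -0.222  0.006] F [-0.6 -0.4  0.1] w -0.1 t 25.35
cradle pos [ 76.9  61.7 137. ] F cradle [-0.7 -0.2  0.1] M [0.02 0.02 0.03] w -0.0799650186845786
1.3 [-1.6 -3.5 -1.7]
1.2 [ -1.6 -10.3  -1.4]
1.1 [ -1.6 -17.1  -0.4]
1.0 [ -1.6 -23.8   1.2]
0.9 [ -1.6 -30.2   3.5]
0.8 [ -1.6 -36.5   6.4]
0.7 [ -1.7 -42.4   9.9]
0.6 [ -1.7 -47.9  14. ]
0.5 [ -1.7 -52.9  18.7]
0.4 [ -1.7 -57.5  23.8]
0.3 [ -1.7 -61.6  29.3]
0.2 [ -1.8 -65.   35.2]
246 106/ 2  78/ 3 120/117 135/119 138/120 133/121 130/118 122/119 108/118 102/115  64/ 8  91/14  99/10  97/13  97/13  92/11 100/13 111/14  45/ 6 123/10 128/12 130/14 128/14 106/26 107/26
252 106/ 2  50/ 5 118/119 132/120  81/107 134/120 132/120 121/118  99/49  90/14  97/11  97/13  97/13  93/11  93/14  95/13 101/13 110/12  45/11  58/ 9  57/ 4 129/12 127/12 105/27 104/27
258 234/ 8 227/10 117/118  30/ 9  29/18  28/18  61/ 8  90/14  99/13  97/13  96/11  95/13  93/14  95/11  94/11  95/13 101/13 111/11  45/ 6  65/ 0 116/13 130/14 128/14 104/27 102/30
264 233/ 9 127/14
[... 696 characters left out ...]
27
288 111/11  99/13  97/13  96/13  94/14  96/16  28/ 9  26/10  27/ 9  28/ 9  25/20  26/20  25/20 104/27 101/28 101/28 101/25  86/ 6  86/ 6  29/18  41/ 6  86/ 6  87/ 9 102/28 104/29
294 116/13  96/11  95/13  95/13  95/11  96/13  27/19  28/18  28/18  27/ 9  26/10  26/10  26/10 102/28  46/11  31/25  32/16  86/ 9  87/ 9  27/ 0  28/ 0  85/ 6  86/ 9  32/ 8  31/ 8
1.3 [[290.0, 274.0], [260.0, 270.0], [244.0, 259.0], [225.0, 324.0], [242.0, 279.0]]
1.2 [[274.0, 273.0], [246.0, 269.0], [237.0, 257.0], [204.0, 319.0], [225.0, 277.0]]
1.1 [[259.0, 272.0], [234.0, 267.0], [231.0, 255.0], [185.0, 314.0], [210.0, 274.0]]
1.0 [[245.0, 271.0], [223.0, 265.0], [225.0, 253.0], [170.0, 308.0], [197.0, 271.0]]
```

The knob is now clearly visible (columns 236–275), with the strap at about 1.17 rad and the finger to its right. Push along the arc.

{"fn": "play_rows", "kwargs": {"steps": [0,-0.006,0,-1.6,-5,-1.4,0,0,-0.006,0,-1.6,-10,-1.4,0,0,-0.006,0,-1.6,-14,-1,0,0,-0.006,0,-1.6,-17,-0.4,0,0,-0.006,0,-1.6,-20.5,0.4,0,0,-0.006,0,-1.6,-24,1.2,0,0,-0.006,0,-1.6,-27,2.3,0,0,-0.006,0,-1.6,-30,3.5,0]}}

```text
time_s: 26.2
eef_pos: [0.58, -0.1017, 0.1355]
tcp_rot: [0.002, -0.111, 0.994, 0.0]
force: [-0.1, 0.2, 1.4]
width: 0.001
finger_force: 0.7
```

```bash
cat > v.py <<'E'
from k import *
def v(fn,ths,us=range(170,350,6)):
    s(); w=grab('wrist',fn); im=cv2.cvtColor(w['image'],cv2.COLOR_RGB2HSV)
    for v in range(246,300,6): print(v,' '.join('%3d'%im[v,u,2] if im[v,u,1]<90 else ' or' for u in us))
    for th in ths:
        d=np.array([-np.cos(th),np.sin(th)]);n=np.array([np.sin(th),np.cos(th)])
        print(th,[np.round(proj(w,W(.08+x,*(np.array([.048,.084])+l*d+h*n)),True)).tolist() for x,l,h in ((-.011,.066,.019),(-.011,.066,.005),(0,.097,.003),(-.012,.08,.003))])
E
python3 - <<'E'
from v import *
v('w15',[1.2,1.1,1.,.9,.8])
path([.9,.8,.7,.6,.5,.4,.3,.2])
E
```

```text
turn [-0.     0.004  0.   ] shift [ 60.2 -30.8 105.7] | at [ 0.58   -0.1017  0.1355] toolx [-0.975 -0.221 -0.004] F [-0.1  0.2  1.4] w 0.1 t 26.2
cradle pos [ 79.7  30.8 135.5] F cradle [-0.   0.3  1.4] M [ 0.15  0.06 -0.04] w 0.08910334700157771
246 106  81  75  75  76  54  84  58  59  40  47  58  58  53  or  or  27  27  28  or  or  88  92 103 103 103 102 161 170 172
252 109  83  74  75  76 233  93  57  57  41 116 117 114 119  or  59  30  30  54  89  95 102 104 103 100  99  99 100 101 103
258 106 100  77  75  49 231 127 100  96 131 127 128 127 124  or  30  85  91 102 103 104 103 101  99 100 100 102 103 102 102
264 103 104  77  74  85 206 109 111 112 114 118 119 120 115  89  93 104 103 105 104  90  25  22  23  47 101 102 103 102 102
270 133 114 202 205 205 199 109 109 107 106 107  93  90  96 103 105 105 104 100  37  26  25  25  25  25  45 104 102 101  44
276 191 193 200 203 202 110 108 110 108 108 103 108 121 105 106 103 101 100  40  29  27  27  26  26  25  27 104 102  57  57
282 193 195 198 201 200 200 106 108 109 110 115 116 122 103 102 101 100 101  26  27  25  27  86  86  28  49  86  86 102 104
288 190 190 193 196 199 200 105 106 108 109 114 118 107 102 102 102 101 103  26  28  27  28  86  86  28  41  85  86 102 102
294 182 182 185 191 196 199 104 106 107 108 113 118  97 102 102 104 102 103 105  31  32  31  86  86  30  27  86  86  31  31
1.2 [[347.0, 269.0], [316.0, 265.0], [281.0, 318.0], [299.0, 273.0]]
1.1 [[331.0, 268.0], [302.0, 263.0], [259.0, 313.0], [281.0, 270.0]]
1.0 [[315.0, 267.0], [289.0, 261.0], [239.0, 307.0], [265.0, 267.0]]
0.9 [[300.0, 265.0], [277.0, 258.0], [223.0, 301.0], [251.0, 263.0]]
0.8 [[286.0, 263.0], [266.0, 255.0], [210.0, 294.0], [239.0, 259.0]]
0.9 [1.1 0.9 1.7]
0.8 [ 1.1 -5.3  4.6]
0.7 [  1.1 -11.2   8.2]
0.6 [  1.1 -16.7  12.3]
0.5 [  1.2 -21.8  16.9]
0.4 [  1.2 -26.3  22. ]
0.3 [  1.2 -30.4  27.6]
0.2 [  1.2 -33.9  33.5]
```

{"fn": "play_rows", "kwargs": {"steps": [0,0.004,0,1,-2.5,3.5,0,0,0.004,0,1,-5.3,5.5,0,0,0.004,0,1,-8.3,7.5,0,0,0.004,0,1,-11.2,9.5,0,0,0.004,0,1,-14,11.5,0,0,0.004,0,1,-16.7,14,0,0,0.004,0,1,-19.2,16.5,0,0,0.004,0,1,-21.8,19,0]}}

```text
time_s: 27.05
eef_pos: [0.5837, -0.1232, 0.1162]
tcp_rot: [-0.0, -0.111, 0.994, -0.0]
force: [0.8, 0.0, 1.6]
width: -0.0
finger_force: 0.5
```

Run:
```python
from v import *
v('w16',[.9,.8,.7,.6,.5])
path([.6,.5,.4,.3,.2,.15])
```

```text
turn [-0. -0. -0.] shift [58.6 -9.1 86.6] | at [ 0.5837 -0.1232  0.1162] toolx [-0.975 -0.221  0.   ] F [0.8 0.  1.6] w -0.0 t 27.05
cradle pos [ 78.6   9.1 116.2] F cradle [ 0.7 -0.2  1.6] M [-0.  0.  0.] w -0.01746598252152176
246 202 203 203 204 204  48  44  54  54  42  40  58  58  46  40  59  58  53  or  or  or  43  or  or  or  or  or  87 101  97
252 203 156  97  96 102  89  75  48  49  44  50  57  57  49  40  58  58  53  81  or  27  30  65  89  91 102 113 114 216 218
258 203 193 101 102 129  61  49  48  48  48  57  58  59  54  40  58  58  75  89  92 101 113 115 115 117 117 117 116 135 209
264 197 199 101 103  58  58  49  48  48  47  83  62  78  89  93 102 114 115 116 117 117 118 117 115 112 111 112 110 111 113
270 194 198  98  56  56  57  50  48  54  96  99 114 117 117 117 118 118 118 117 100  27  25  23  22 112 100 109 113 114 113
276 196 196  56  57  56  58  50  49  48 121 109 119 119 118 115 115 113 113 104  25  25  27  28  27  27  97 101  95 115 114
282 200 197  56  57  55  56  49  48 108 120 112 115 116 114 113 113 113 113  26  25  29  27  86  86  29  48  85  86 115 115
288 200 199 192 192 196 105 106 106 106 119 114 115 115 116 114 114 115 115  26  27  27  27  87  86  29  41  86  86 114 114
294 197 196 194 193 196 104 106 105 105 117 116 116 116 117 116 115 114  90  25  32  31  32  86  86  29  28  86  86  32  33
0.9 [[354.0, 284.0], [326.0, 276.0], [269.0, 327.0], [299.0, 283.0]]
0.8 [[338.0, 282.0], [313.0, 273.0], [252.0, 319.0], [284.0, 278.0]]
0.7 [[323.0, 278.0], [301.0, 269.0], [238.0, 310.0], [272.0, 273.0]]
0.6 [[309.0, 275.0], [292.0, 265.0], [227.0, 302.0], [261.0, 268.0]]
0.5 [[298.0, 271.0], [284.0, 261.0], [219.0, 294.0], [254.0, 262.0]]
0.6 [-0.1  5.  -7.3]
0.5 [-0.1 -0.1 -2.7]
0.4 [-0.1 -4.7  2.4]
0.3 [-0.1 -8.7  8. ]
0.2 [ -0.1 -12.2  13.9]
0.15 [ -0.2 -13.7  17. ]
```

Run:
```python
from k import *
o,M=st()
for th in [.65,.6,.5,.4,.3,.2,.15,.1,.06,0,-.02]:
    p=P(th,0)+[0,0,.008*np.tan(th)-.027]
    print(th,np.round(M.inv().apply(p-o['eef_pos'])*1000,1))
```

```text
0.65 [-0.1 -0.3 -2.5]
0.6 [-0.1 -3.   0.2]
0.5 [-0.1 -8.1  6. ]
0.4 [ -0.1 -12.7  12.1]
0.3 [ -0.2 -16.7  18.5]
0.2 [ -0.2 -20.2  25.3]
0.15 [ -0.2 -21.7  28.8]
0.1 [ -0.2 -23.1  32.3]
0.06 [ -0.2 -24.   35.2]
0 [ -0.2 -25.3  39.6]
-0.02 [ -0.2 -25.7  41.1]
```

{"fn": "play_rows", "kwargs": {"steps": [0,0,0,0,-3,0.5,0,0,0,0,0,-5.5,3,0,0,0,0,0,-8.1,6,0,0,0,0,0,-10.5,9,0,0,0,0,0,-12.7,12,0,0,0,0,0,-14.8,15.2,0,0,0,0,0,-16.7,18.5,0,0,0,0,0,-18.5,22,0,0,0,0,0,-20.2,25,0]}}

```text
time_s: 28.0
eef_pos: [0.5881, -0.1425, 0.0913]
tcp_rot: [-0.0, -0.111, 0.994, 0.0]
force: [-1.8, 3.8, 4.7]
width: -0.002
finger_force: 2.7
```

Run:
```python
from v import *
v('w17',[.5,.4,.3,.2,.1])
```

```text
turn [0. 0. 0.] shift [58.7 10.7 61.7] | at [ 0.5881 -0.1425  0.0913] toolx [-0.975 -0.221 -0.   ] F [-1.8  3.8  4.7] w -0.2 t 28.0
cradle pos [ 78.7 -10.7  91.3] F cradle [-0.9  4.1  4.7] M [1.38 0.43 0.01] w -0.1549839064089158
246 204 205 205 207 210 212 192 111 109 108 124  47  41  42  42  59  59  58  40  60  59  59  54  or  or  or  or  or  or  or
252 203 204 202 205 208 182 110 109 109 109  45  41  41  41  41  58  58  58  40  59  59  59  52  or  or  or  28  30  40  49
258 201 202 205 204 205 107 107 107 108  45  52  52  93  92  92  92  93  93  94  97  99 106 112 115 117 117 119 121 226 228
264 196 199 205 205 206 106 105 104  47  46  45  49 123 112 125 126 125 125 126 125 125 125 126 120 126 126 125 124 124 172
270 195 198 202 202  57  58  57  57  57  50  50  49 122 115 124 124 123 122 122 121 120  25  25  25  25  24 119 119 118 118
276 196 196 198 202  66  56  58  58  60  49  51  50 121 116 121 120 121 120 120 120  26  27  30  30  29  29  25 121 119  95
282 196 196 196 200  93  57  58  57  59  51  51  48 119 118 122 122 123 122 121 122  26  30  87  87  30  50  87  87  84  92
288 198 198 198 198 103  56  58  57  58  51  50  49 116 120 123 123 123 122 122  74  28  29  87  87  30  41  87  87 123 120
294 200 201 202 167 103  56  57  56  58  53  49  48 112 121 127 126 126 126 126  52  32  32  87  87  29  28  87  87  33  31
0.5 [[349.0, 295.0], [329.0, 282.0], [255.0, 322.0], [295.0, 285.0]]
0.4 [[336.0, 289.0], [321.0, 277.0], [247.0, 311.0], [286.0, 277.0]]
0.3 [[325.0, 284.0], [314.0, 271.0], [242.0, 301.0], [281.0, 271.0]]
0.2 [[316.0, 278.0], [309.0, 266.0], [240.0, 292.0], [277.0, 264.0]]
0.1 [[309.0, 272.0], [306.0, 261.0], [240.0, 284.0], [275.0, 259.0]]
```

{"fn": "play_rows", "kwargs": {"steps": [0,0,0,0,0,-3,0,0,0,0,0,-3,-3,0,0,0,0,0,-6,-3,0,0,0,0,0,-6.5,0,0,0,0,0,0,-6.5,2,0,0,0,0,0,-7,4,0,0,0,0,0,-7,5,0]}}

```text
time_s: 28.75
eef_pos: [0.5903, -0.1508, 0.0876]
tcp_rot: [0.001, -0.111, 0.994, -0.001]
force: [-0.1, -4.0, 5.4]
width: 0.001
finger_force: 2.6
```

Run:
```python
from v import *
v('w18',[.3,.2,.1,0])
```

```text
turn [-0.003  0.001  0.   ] shift [59.1 19.5 57.9] | at [ 0.5903 -0.1508  0.0876] toolx [-0.975 -0.221 -0.001] F [-0.1 -4.   5.4] w 0.1 t 28.75
cradle pos [ 79.  -19.3  87.6] F cradle [-0.9 -3.9  5.4] M [-1.37  0.39  0.01] w 0.11940955404647491
246 206 203 206 206 205 209 192 112 111 110 109 109 107  46  43  42  41 130  54  54  54  44  59  60  54  53  or  or  or  or
252 206 202 205 206 203 207 109 110 110 110 110 100  46  42  42  42  42  68  58  58  58  42  60  59  53  54  or  or  or  35
258 205 202 202 204 205 208 108 107 107 108  99  46  45  45  44 109 109 114 116 118 118 118 119 119 119 120 122 121 121 227
264 199 196 199 202 206 108 108 107 105 105  46  41  47  49  50 124 112 127 128 128 127 127 127 126 127 126 114 126 126 125
270 197 194 197 202 205 105  53  53  51  49  46  51  49  50  49 123 113 123 123 123 123 122 123 120  23  25  26  23  25 120
276 198 194 196 198 105 106  56  58  56  59  52  50  49  50  49 122 114 123 123 123 123 122 123  24  32  31  29  30  28  25
282 199 197 196 196 104 105  57  58  57  60  56  51  50  50  52 120 117 124 124 125 124 123  88  88  27  49  87  87  29  29
288 198 198 199 199 104 105  57  57  57  59  58  51  50  49  51 119 119 122 122 122 122 122  87  88  29  42  87  87  29  29
294 199 199 201 203 105 103  58  57  57  58  58  53  50  50  52 117 120 125 125  53  32  33  88  87  28  28  87  86  32  32
0.3 [[347.0, 286.0], [335.0, 274.0], [261.0, 305.0], [301.0, 273.0]]
0.2 [[337.0, 281.0], [329.0, 268.0], [258.0, 295.0], [296.0, 267.0]]
0.1 [[329.0, 275.0], [325.0, 263.0], [257.0, 286.0], [294.0, 261.0]]
0 [[324.0, 269.0], [323.0, 258.0], [258.0, 278.0], [293.0, 255.0]]
```

{"fn": "play_rows", "kwargs": {"steps": [0,0,0,0,0,-4,0,0,0,0,0,2.5,-4,0,0,0,0,0,3.5,-3,0,0,0,0,0,3.5,0,0,0,0,0,0,3.5,2,0,0,0,0,0,3.5,4,0,0,0,0,0,3.5,4,0]}}

```text
time_s: 29.5
eef_pos: [0.5892, -0.1467, 0.0831]
tcp_rot: [0.0, -0.111, 0.994, -0.001]
force: [-1.0, -2.3, 4.3]
width: 0.003
finger_force: 2.1
```

Run:
```python
from v import *
v('w19',[.2,.1,.05,0])
```

```text
turn [-0.002  0.     0.   ] shift [58.8 15.2 53.4] | at [ 0.5892 -0.1467  0.0831] toolx [-0.975 -0.221 -0.   ] F [-1.  -2.3  4.3] w 0.2 t 29.5
cradle pos [ 78.8 -15.1  83.1] F cradle [-1.5 -2.   4.3] M [-0.56  0.35  0.02] w 0.22737156958242183
246 206 206 208 207 211 213 113 111 110 109 109 130  46  41  42  42  46  47  46  46  59  60  59  54  54  or  or  or  or  or
252 203 206 205 206 209 184 111 110 110 109 107  47  45  41  41  43  58  59  59  48  60  59  59  54  54  or  or  or  or  27
258 202 203 203 204 205 185 108 108 109 110  67  46  42 109 123 119 119 119 118 118 117 116 117 116 117 116 118 118 118 209
264 199 201 205 207 208 108 106 105 107  98  45  55  53  46 118 128 128 128 128 127 127 127 126 126 119 127 126 127 125 173
270 196 196 202 206 108 105 105 103 105  46  42  45  50  50 101 123 123 123 122 123 122 122  24  24  25  25  28 120 120 120
276 194 197 201 203 106  57  57  57  56  56  51  49  50  51  94 123 123 123 123 123 122  24  31  31  30  31  32  24 120 121
282 197 196 198 201 105  57  57  58  60  60  52  51  49  51  73 123 124 124 124 124 113  30  87  87  29  48  88  88 122 118
288 198 197 196 199 104  58  57  58  58  60  51  50  50  51  59 121 123 123 122 122  33  29  87  87  28  42  87  87  51 122
294 199 202 201 167 104  58  58  57  58  59  51  50  50  51  51 121 124 125 124  52  32  32  87  87  28  29  87  87  32  32
0.2 [[327.0, 286.0], [319.0, 273.0], [246.0, 300.0], [285.0, 271.0]]
0.1 [[319.0, 279.0], [316.0, 267.0], [246.0, 291.0], [283.0, 265.0]]
0.05 [[316.0, 276.0], [315.0, 265.0], [247.0, 287.0], [283.0, 261.0]]
0 [[314.0, 274.0], [314.0, 262.0], [248.0, 282.0], [283.0, 259.0]]
```

Finger centred on the knob (centre column 315 against 318). Press down gently.

{"fn": "play_rows", "kwargs": {"steps": [0,0,0,0,0,1,0,0,0,0,0,0,2,0,0,0,0,0,0,3,0,0,0,0,0,-0.4,4,0,0,0,0,0,-0.4,4,0]}}

```text
time_s: 30.05
eef_pos: [0.5894, -0.1474, 0.0805]
tcp_rot: [0.001, -0.111, 0.994, -0.001]
force: [-2.8, -1.7, 12.1]
width: 0.001
finger_force: 6.0
```

{"fn": "play_rows", "kwargs": {"steps": [0,0,0,0,0,0.5,0,0,0,0,0,0,1,0,0,0,0,0,0,1.5,0,0,0,0,0,0,1.5,0]}}

```text
time_s: 30.45
eef_pos: [0.5895, -0.1474, 0.0803]
tcp_rot: [0.001, -0.112, 0.994, -0.001]
force: [-6.1, 0.2, 18.7]
width: -0.003
finger_force: 9.3
```

{"fn": "play_rows", "kwargs": {"steps": [0,0,0,0,0,-1.5,0,0,0,0,0,0,-4,0,0,0,0,0,0,-10,0,0,0,0,0,0,-30,0,0,0,0,0,0,-60,0,0,0,0,0,0,-60,0,0,0,0,0,0,-60,0]}}

```text
time_s: 31.15
eef_pos: [0.5892, -0.146, 0.1371]
tcp_rot: [0.0, -0.111, 0.994, 0.0]
force: [-0.1, -0.1, -1.0]
width: -0.001
finger_force: 0.0
```

Run:
```python
from v import *
v('w20',[.1,.05,0],range(200,350,5))
w=load('w20')
for n,X in dict(nose=(.08,-.045,.087),catchtop0=(.07,-.054,.105),catchtop1=(.09,-.054,.105),barend=(.08,-.049,.087)).items(): print(n,np.round(proj(w,W(*X),True)))
im=cv2.cvtColor(w['image'],cv2.COLOR_RGB2HSV)
for v_ in range(240,300,4): print(v_,' '.join('%3d'%im[v_,u,2] for u in range(220,280,2)))
c=grab('scene','sc20'); t=grab('top','top20')
for th in (.12,.06,0):
    d=np.array([-np.cos(th),np.sin(th)]);n=np.array([np.sin(th),np.cos(th)])
    print(th,[np.round(proj(c,W(.08+x,*(np.array([.048,.084])+l*d+h*n))),1).tolist() for x,l,h in ((0,.066,.019),(.012,.097,-.003),(.012,.097,.003),(.012,.05,-.003),(.012,.05,.003))])
g=cv2.cvtColor(c['image'],cv2.COLOR_RGB2GRAY)
for v_ in range(236,266): print(v_,' '.join('%3d'%x for x in g[v_,246:304:2]))
```

```text
turn [ 0.001  0.001 -0.   ] shift [ 59.1  14.3 107.4] | at [ 0.5892 -0.146   0.1371] toolx [-0.975 -0.221 -0.001] F [-0.1 -0.1 -1. ] w -0.1 t 31.15
cradle pos [ 79.  -14.4 137.1] F cradle [-0.2 -0.  -1. ] M [ 0.05  0.07 -0.01] w -0.09765942721935218
246 200 203 206 106 104 103  57  57  57  59  59  50  49  49  56 121 122 122 121  93  29  31  30  30  30  29  43 221  89 106
252 198 201 106 104 102 102  57  57  57  58  58  49  48  49  51 122 123 123 123  27  29  28  30  29  30  28  29 121 169 125
258 196 104 104 104 103 103  57  57  57  59  58  51  48  48  49 125 124 125 125  56  29  27  29  30  29  29  27 125 122 124
264 193 102 103 103 104 104  55  56  56  58  59  50  49  49  61 120 120 120 120 122  28  28  29  30  29  28 115 123 122 121
270 104 104 103 102 103 105  61  57  57  56  58  49  99 108 107 107 109 110 109 108 106  60  29  28  40  or  or  or  or  or
276 204 105 103  99 101 102 105 106 107 106 107 110 111 110 109 109 110 112 111 110 107 108 107 108 108 110  or  or  or  or
282 200 104 103 101 102 103 104 106 106 105 106 107 109 110 111 112 111 112 112 110  89  86  86  28  48  8
[... 5566 characters left out ...]
 167 173  25  22  22  21  30  51  56  62  58  52  47  30  23  23  87  58  21  23  22  69  70  54  49
261 166 176 178  73 165 174  30  21  22  24  22  51  55  62  58  55  50  32  22  23  82  68  20  24  22  64  70  49  50
262 174 176 178  77 154 173  31  25  23  23  18  49  55  63  61  61  51  33  19  25  49  49  23  23  22  66  70  55  52
263 171 177 179  81  96 165  40  22  25  21  18  52  54  66  59  58  61  43  22  20  34  66  22  21  19  67  68  59  51
264 168 176 178  36  35 164  45  22  22  24  21  50  59  62  61  58  58  52  23  22  24  68  23  23  21  66  68  70  52
265 169 178 178  34  22 161  57  22  25  23  19  49  63  61  59  60  57  61  22  22  24  67  23  21  20  65  70  69  51
```

Scene and wrist data suggest the nose covers the strap end by about 4 mm, as it would when caught. I'll verify by probing: if uncaught, the pad would hold the knob at least 4 mm higher than the hard stop at z = 0.0803.

{"fn": "play_rows", "kwargs": {"steps": [0,0,0,0,-1,20,0,0,0,0,0,-1,40,0,0,0,0,0,-1,47,0,0,0,0,0,-1,50,0,0,0,0,0,-1,51.5,0,0,0,0,0,-1,52.5,0,0,0,0,0,-1,52.5,0]}}

```text
time_s: 32.0
eef_pos: [0.5896, -0.1474, 0.0851]
tcp_rot: [0.001, -0.111, 0.994, -0.0]
force: [0.0, -0.0, 1.0]
width: -0.0
finger_force: 0.0
```

{"fn": "play_rows", "kwargs": {"steps": [0,0,0,0,0,0.5,0,0,0,0,0,0,1,0,0,0,0,0,0,1,0]}}

```text
time_s: 32.3
eef_pos: [0.5892, -0.1474, 0.0836]
tcp_rot: [0.0, -0.111, 0.994, 0.0]
force: [-0.4, -0.6, 0.2]
width: 0.002
finger_force: 0.0
```

{"fn": "play_rows", "kwargs": {"steps": [0,0,0,0,0,0.5,0,0,0,0,0,0,1,0,0,0,0,0,0,1,0]}}

```text
time_s: 32.6
eef_pos: [0.5893, -0.1475, 0.0828]
tcp_rot: [0.0, -0.111, 0.994, -0.0]
force: [-1.0, 0.5, 2.5]
width: 0.002
finger_force: 1.4
```

{"fn": "play_rows", "kwargs": {"steps": [0,0,0,0,0,0.5,0,0,0,0,0,0,0.8,0,0,0,0,0,0,0.8,0]}}

```text
time_s: 32.9
eef_pos: [0.5893, -0.1475, 0.0827]
tcp_rot: [0.0, -0.111, 0.994, -0.0]
force: [-2.3, 1.5, 6.5]
width: -0.002
finger_force: 3.3
```

{"fn": "play_rows", "kwargs": {"steps": [0,0,0,0,0,0.5,0,0,0,0,0,0,0.8,0,0,0,0,0,0,0.8,0]}}

```text
time_s: 33.2
eef_pos: [0.5894, -0.1476, 0.0822]
tcp_rot: [0.001, -0.111, 0.994, -0.0]
force: [-3.5, 1.3, 8.5]
width: -0.004
finger_force: 3.9
```

{"fn": "play_rows", "kwargs": {"steps": [0,0,0,0,0,0.5,0,0,0,0,0,0,1.5,0,0,0,0,0,0,1.5,0]}}

```text
time_s: 33.5
eef_pos: [0.5895, -0.148, 0.081]
tcp_rot: [0.001, -0.111, 0.994, -0.001]
force: [-2.3, 0.4, 8.6]
width: 0.001
finger_force: 4.3
```

{"fn": "play_rows", "kwargs": {"steps": [0,0,0,0,0,0.5,0,0,0,0,0,0,1,0,0,0,0,0,0,1,0]}}

```text
time_s: 33.8
eef_pos: [0.5896, -0.1481, 0.0805]
tcp_rot: [0.001, -0.111, 0.994, -0.001]
force: [-4.3, 0.7, 11.8]
width: 0.004
finger_force: 5.6
```

This is what a caught strap should do: it held at z = 0.0827 up to about 7 N of pad preload, then moved 2 mm to the hard end. Retract, make a final check and hand in.

{"fn": "play_rows", "kwargs": {"steps": [0,0,0,0,0,-2,0,0,0,0,0,0,-6,0,0,0,0,0,0,-20,0,0,0,0,0,0,-60,0,0,0,0,0,0,-110,0,0,0,0,0,0,-150,0,0,0,0,0,0,-165,0,0,0,0,0,0,-165,0,0,0,0,0,0,-165,0]}}

```text
time_s: 34.7
eef_pos: [0.589, -0.1471, 0.2424]
tcp_rot: [-0.0, -0.111, 0.994, 0.0]
force: [0.1, -0.2, -0.1]
width: 0.003
finger_force: 0.0
```

Run:
```python
from h import *
for n in ('top9','topF'):
    c=grab('top',n) if n=='topF' else load(n)
    im=c['image'].astype(int);g=im.mean(2)
    print(n,[int((im[v,385:390,0]-im[v,385:390,2]).max()) for v in range(308,326)],'tail',[int(g[v,390:398].max()-g[v,402:406].mean()) for v in range(340,358)])
for p in [(316,162),(512,271),(118,257)]:
    a=load('top0')['image'][p[1]-20:p[1]+20,p[0]-20:p[0]+20].astype(int);b=c['image'][p[1]-20:p[1]+20,p[0]-20:p[0]+20].astype(int);print(p,abs(a-b).mean())
a=load('sc20')['image'][234:266,240:310].astype(int);b=grab('scene','scF')['image'][234:266,240:310].astype(int);print('strap diff',abs(a-b).mean(),r.observe()['eef_pos'],r.observe()['time_s'])
```

```text
top9 [90, 89, 91, 89, 88, 87, 84, 84, 85, 87, 82, 58, 23, 16, 12, 13, 12, 14] tail [3, 26, 32, 28, 29, 30, 26, 26, 29, 25, 26, 25, 21, 8, 2, 0, -2, -4]
topF [87, 90, 87, 87, 89, 88, 82, 85, 86, 86, 85, 60, 26, 15, 13, 13, 13, 14] tail [3, 27, 23, 24, 24, 26, 26, 25, 25, 26, 23, 24, 20, 8, 2, 0, -2, -4]
(316, 162) 52.305
(512, 271) 12.555625
(118, 257) 7.773125
strap diff 5.344940476190477 [ 0.58852714 -0.14718601  0.24141358] 34.8
```

Run:
```python
from h import *
A=load('scene0')['image'].astype(int);B=load('scF')['image'].astype(int)
for p in [(318,313),(164,240),(472,242)]: print(p,abs(A-B)[p[1]-16:p[1]+16,p[0]-14:p[0]+14].mean(), [cv2.minMaxLoc(cv2.matchTemplate(load('scF')['image'][p[1]-30:p[1]+30,p[0]-30:p[0]+30],load('scene0')['image'][p[1]-16:p[1]+16,p[0]-14:p[0]+14],cv2.TM_CCOEFF_NORMED))[k] for k in(1,3)],'expect (16,14)')
```

```text
(318, 313) 17.07514880952381 [0.7752605080604553, (16, 14)] expect (16,14)
(164, 240) 24.70610119047619 [0.6426136493682861, (16, 14)] expect (16,14)
(472, 242) 3.677827380952381 [0.9987257122993469, (16, 14)] expect (16,14)
```

The jars and bottle have not moved; the remaining differences come from shadows.

```bash
python3 -c "
from bench import r
print(r.sign_off())"
```

```text
the job is handed in; nothing more can be done
None
```

The job is handed in at 34.8 s: the roller lies in the V-blocks, its axle end pressed to about 5 N against the unmoved stop tip, the strap reads as caught on a re-press of the knob, and the jars and bottle did not move.

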